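Turn the port plates over from tray to lid

TASK

Two steel port plates lie plain face up in the open tray on the tilted stand; turn them over together. Put the lid on the tray, pinch lid and tray together so that nothing opens, lift the closed pair off the stand, turn it over and set it back in the stand on its lid, against the lip; then lift the emptied tray off and lay it flat on the rubber mat, so that the plates stay in the lid on the stand, ported face up. Do not spill a plate, and leave the coupling, the socket and the wrench where they are.

Things in the scene. Friction and masses are not known exactly. Their poses are not given: they have to be found in the camera images.
- seat: Sloping seat of the fixed steel tray stand. Origin: on its surface at the foot of the slope, mid-width, where it meets the lip, 50 mm above the bench. x points straight down the slope (58 deg below level, to the robot's left and somewhat away from it), y level across it, z square out of the surface. Surface 70 mm wide, from x = 0 up to x = -60 mm; the lip at x = 0 to 4 mm stands 10 mm above it.
- stand: The whole fixed stand: flange plate 116 x 96 x 6 mm on the bench, gussets, seat plate 4 mm thick. Origin: middle of its underside; the seat's origin is at x = 35, z = 50 mm. From seat x = -35 to -60 mm the seat plate is a fork with a 40 mm wide finger notch in the middle. Trays overhang its top end, with free space below, and can be pinched there.
- tray_center (a point): Centre (half-way up) of the loose aluminium tray, an open box 86 (x) x 54 (y) x 20 mm high. Its z points from floor to mouth. It starts on the seat, mouth outward, its x down the slope, its lower end at the lip, overhanging the top of the fork by 26 mm.
- lid_center (a point): Centre (half-way up) of the loose aluminium lid, 96 (x) x 64 (y) x 14 mm. Its z points from its mouth to its flat outer top. It starts mouth down on the mat. Either way round it drops 5 mm over the tray's rim with 2.5 mm play all round. Seated, its centre is 12 mm from the tray's centre along their z and the closed pair is 29 mm thick. Nothing latches: it just lies on.
- plate_a_center (a point): Centre of a round steel port plate, 28 mm diameter, 9 mm thick, 43 g, lying loose in the tray's upper pocket. z points out of its plain face; the other face has five small dark port holes.
- plate_b_center (a point): Centre of the second, equal port plate, in the tray's lower pocket. z points out of its plain face.
- tray: The same tray; origin at the middle of its floor's outside. Walls 4 mm, floor 5 mm, a 6 mm rib across the middle makes two pockets 36 x 46 mm, 15 mm deep. 0.10 to 0.18 kg. When the closed pair is upside down, 15 mm of the tray's outer walls stand clear of the lid's skirt.
- lid: The same lid; origin at the middle of its mouth plane. Top 3 mm thick, inside it a border 6 mm deep round an opening 82 x 50 mm with a 2 mm rib across the middle, and at the mouth a skirt 2.5 mm thick, 5 mm deep, 91 x 59 mm inside. 0.08 to 0.14 kg.
- plate_a: The same plate; origin at the middle of its ported face.
- plate_b: The same plate; origin at the middle of its ported face.
- mat: Black rubber mat, 170 (x) x 150 (y) x 3 mm, fixed flat on the bench. Origin: middle of its underside; its top is 3 mm up.
- coupling: Bystander: steel hydraulic quick coupling standing upright, 41 mm diameter, 62 mm high. Origin: middle of its underside.
- socket: Bystander: steel drive socket standing upright, 32 mm diameter, 38 mm high. Origin: middle of its underside.
- wrench: Bystander: steel wrench lying flat on the bench, about 170 mm long. Origin: under its middle; x along it.
Not all that is in view belongs to the job. Leave any orange or red look-alike of the lid alone.

How it is judged:
By the outcome, as a careful person would: the job done as asked, in the order asked, and still so for the second after the job is handed in, with the robot touching nothing.
It also fails if it takes over 72 s, if anything falls off the work surface, if the arm or the gripper's body presses on something with over 40 N, if the wrist force passes 120 N, or if a joint passes its speed limit or range.

ROBOT

A 6-joint arm with a two-finger parallel gripper is mounted at the origin on the work surface. World frame = base frame: x ahead of the robot, y to its left, z up, the work surface at z = 0. Lengths are in mm, angles in degrees, forces in N, time in s.
With the tool pointing down it reaches from about 275 to 875 mm from the base axis. Payload 12.5 kg.
Tool frame: the origin (TCP) lies at the very end of the fingers, on their centre line; the grasp point (between the pads) lies 19 mm behind it (manip.grip_depth is the distance from the TCP to the grasp point, in mm); z points along the fingers, y is the direction in which the jaws open and shut (so a half turn about z gives the same grasp; the last joint's range is limited). The gripper opens to 85 mm and grips with 20 to 120 N. Pads are 22 mm wide; open, the fingers measure 114 mm over their backs; the gripper's body (76 mm by 85 mm) begins 54 mm behind the grasp point. The pads swing forward as they close: fully open they stand 13 mm farther back than shut.
Start: joints at [-78.243, 20.094, 94.641, -0, 65.266, -4.847], TCP at [157.188, -527.045, 231.29] pointing down, gripper open.
Joint ranges: [-157.81, 157.81], [-45, 120.19], [0.68, 151.7], [-89.99, 269.99], [4.06, 180], [-164.3, 164.3]. Speed limits (degrees/s): [127.2, 127.2, 159.86, 180, 180, 180].

INTERFACE

Orientations are given as [roll, pitch, yaw] about the fixed x, y, z axes, in that order (R = Rz(yaw) Ry(pitch) Rx(roll)).
In Python, from workcell import sensors, cams, manip gives the robot as it stands. The module is installed in compiled form; this text tells all that it offers.
- The arm moves only by the shell command python3 -m creep 'ROWS' [OPENING]. ROWS is JSON, a list of rows, each an object of numbers: "tx", "ty", "tz": the shift along the tool's x, y, z in mm; "ax", "ay", "az": the turn, a rotation vector about the tool's x, y, z in degrees. In form: [{"tx": .., "ty": .., "tz": .., "ax": .., "ay": .., "az": ..}, ...]. A call has 1 to 20 rows; each row is the pose to reach, as a shift and turn from the pose measured when the call began, along the tool's axes at that moment; what a row does not reach only later rows make up. A row lasts 1/10 s, in which the tool goes at most 50 mm and 8.59 degrees, less where a joint would pass 70% of its speed; a pose out of reach is approached as far as the arm can. A call with a gripper value outside its range is refused whole. OPENING is the opening, from 0 (shut) to 1 (fully open), set as the call begins (- or left out, the last holds). The fingers move at their own pace and stop on an object; the grip force is fixed at half the most. Time passes only in rows, so rows that repeat a pose let the fingers close. It gives the time, the measured TCP pose, the force and the opening at its end, in the units of the state.
- sensors.read_state(): the state, without advancing time (a new reading comes with each control period).
- cams.snapshot(name): name is "scene" or "top"; returns a dict with "color" (384x512x3 uint8, blue, green, red), "z_map" (384x512 float32, mm along the optical axis (not along the pixel's ray), 0 where there is no reading), "intrinsics" (3x3 intrinsics, pixels), "k1" (the pictures are not rectified: a ray, as slopes to the right and down, at radius r is drawn at 1 + k1 r^2 times it, then the intrinsics apply), "rvec" (rotation vector, rad) and "tvec" (3), from world to camera coordinates, as OpenCV has them. Camera axes: x right, y down, z forward; pixel columns grow to the right and rows downward; lengths in mm; the calibration is good to about 2 mm. A picture is of the moment at which its call begins.
- manip.finish_job(): hands the job in, once; it reports no verdict.
The state is a dict: "t": time; "joints": joint angles; "dq": joint speeds; "joint_efforts": joint torques, N m; "tcp_pos": TCP position; "tool_rot": TCP orientation; "wrist_force": force on the tool from outside, world axes, zero at the start; "wrist_torque": the same for the moment, N m; "grip_width": finger opening in mm.
Only numpy, scipy, OpenCV 4.12 (cv2) and the standard library are available. Lean on these libraries where they do the work, as an engineer would, in place of code of your own. Each camera call takes 0.05 s, during which the arm holds its last target. There are 200 camera calls.

## Working session

There is one attempt and no reset: what is moved stays moved. The work goes in short steps, Python scripts to look and compute and a shell command to move; the robot and the scene stay as the last step left them, time stands still between calls to the robot, and variables do not carry over. Pictures are saved under pics/ and viewed, about 8 in all and at most 12, crops included, and the job is handed in when it is done.

```bash
mkdir -p pics; ls; cat > h.py <<'E'
import numpy as np, cv2
from scipy.spatial.transform import Rotation as R
from workcell import sensors, cams, manip
np.set_printoptions(precision=2,suppress=True)
def snap(n,f=None):
    s=cams.snapshot(n)
    if f: cv2.imwrite('pics/'+f,s['color'])
    np.savez('last_%s.npz'%n,**s)
    return s
def load(n): return dict(np.load('last_%s.npz'%n))
def cloud(s):
    K=s['intrinsics'];d=np.array([float(s['k1']),0,0,0,0]);z=s['z_map'];h,w=z.shape
    u,v=np.meshgrid(np.arange(w),np.arange(h))
    p=np.stack([u,v],-1).reshape(-1,1,2).astype(float)
    q=cv2.undistortPoints(p,K,d).reshape(h,w,2)
    c=np.dstack([q*z[...,None],z])
    M=cv2.Rodrigues(s['rvec'])[0]
    P=(c-s['tvec'].reshape(3))@M
    P[z<=0]=np.nan
    return P
def proj(s,pts):
    return cv2.projectPoints(np.array(pts,float).reshape(-1,1,3),s['rvec'],s['tvec'],s['intrinsics'],np.array([float(s['k1']),0,0,0,0]))[0].reshape(-1,2)
E
python3 - <<'E'
from h import *
st=sensors.read_state();print(st)
a=snap('scene','scene1.png');b=snap('top','top1.png')
for s in(a,b):
    print(s['intrinsics'],s['k1'],-cv2.Rodrigues(s['rvec'])[0].T@s['tvec'].reshape(3),cv2.Rodrigues(s['rvec'])[0][2])
print(manip.grip_depth)
E
```

```text
pics
{'t': 0.0, 'joints': array([-78.24,  20.12,  94.68,   0.  ,  65.26,  -4.85]), 'dq': array([-0.  , -0.01,  0.05,  0.02, -0.06, -0.  ]), 'joint_efforts': array([  0.  , -50.61, -29.14,  -0.  ,   0.  ,  -0.  ]), 'tcp_pos': array([ 157.14, -526.72,  230.75]), 'tool_rot': array([-179.93,   -0.01,   16.61]), 'wrist_force': array([ 0.44, -0.36, -0.06]), 'wrist_torque': array([-0.  ,  0.01,  0.01]), 'grip_width': 85.21799156209056}
[[478.97   0.   246.22]
 [  0.   478.97 188.96]
 [  0.     0.     1.  ]] -0.1724849230772265 [1222.92 -725.29  815.25] [-0.51  0.6  -0.61]
[[436.3    0.   246.17]
 [  0.   436.3  195.45]
 [  0.     0.     1.  ]] 0.029693088219767322 [ 378.      4.14 1186.02] [ 0.18  0.   -0.98]
18.700000000000003
```

View pics/scene1.png

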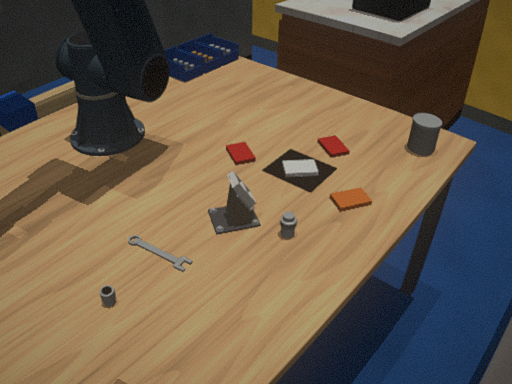

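View pics/top1.png

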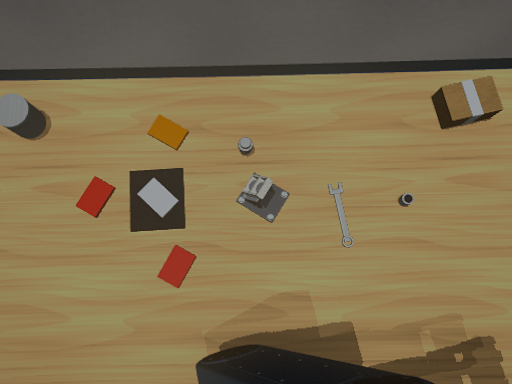

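The lid candidates in the top view are: the aluminium one on the black mat (157,198), reds at (96,197) and (177,266), and orange at (168,132). I choose the grey one on the mat. The stand with the tray is at (260,190), the coupling at (246,145), the socket at (406,200) and the wrench at (341,213).

```bash
python3 - <<'E'
from h import *
a=load('scene');b=load('top')
def crop(s,u0,u1,v0,v1,f): return cv2.resize(s['color'][v0:v1,u0:u1],None,fx=f,fy=f,interpolation=cv2.INTER_CUBIC)
c1=crop(b,225,295,165,225,5.5);c2=crop(a,205,265,165,235,5.5);c3=crop(b,125,190,165,235,4)
H=max(c.shape[0] for c in(c1,c2))
im=np.hstack([cv2.copyMakeBorder(c,0,H-c.shape[0],0,0,0) for c in(c1,c2)]);print(im.shape)
cv2.imwrite('pics/crop1.png',im)
for n,s,(u0,u1,v0,v1) in(('top',b,(130,186,168,232)),('scene',a,(275,325,155,182))):
    P=cloud(s)[v0:v1,u0:u1];z=P[...,2]
    g=s['color'][v0:v1,u0:u1].mean(-1)
    m=(g>110)&(z>10);q=P[m]
    print(n,'lid',m.sum(),np.median(q,0),'z pct',np.percentile(q[:,2],[5,50,95]))
    m2=m.astype(np.uint8)
    zt=np.median(q[:,2])
    r=cv2.minAreaRect(q[abs(q[:,2]-zt)<4][:,:2].astype(np.float32));print(r)
P=cloud(b);g=b['color'].mean(-1)
mm=np.zeros(g.shape,bool);mm[165:235,125:190]=1
q=P[mm&(g<60)];print('mat',cv2.minAreaRect(q[~np.isnan(q[:,0])][:,:2].astype(np.float32)),np.nanmedian(q[:,2]))
for n,s,(u0,u1,v0,v1) in(('top',b,(230,292,165,225)),('scene',a,(205,262,170,235))):
    P=cloud(s)[v0:v1,u0:u1].reshape(-1,3)
    np.save('st_%s.npy'%n,P)
    m=P[:,2]>45;q=P[m];print(n,m.sum(),q.min(0),q.max(0),np.median(q,0))
E
```

```text
(385, 715, 3)
top lid 790 [598.8  250.79  16.95] z pct [13.15 16.95 20.72]
((598.8698120117188, 251.01190185546875), (95.48876953125, 62.68287658691406), 46.222320556640625)
scene lid 408 [600.32 250.91  15.74] z pct [13.01 15.74 18.6 ]
((599.8304443359375, 252.10494995117188), (94.38520050048828, 68.39488983154297), 44.66571044921875)
mat ((596.0616455078125, 257.0003662109375), (170.68350219726562, 148.37744140625), 2.4910809993743896) 3.0274926511358378
top 578 [566.55 -58.17  45.42] [643.51  20.69 135.94] [600.94 -17.88  98.34]
scene 709 [566.67 -56.79  45.1 ] [648.27  22.65 135.48] [620.1  -29.87  82.76]
```

View pics/crop1.png

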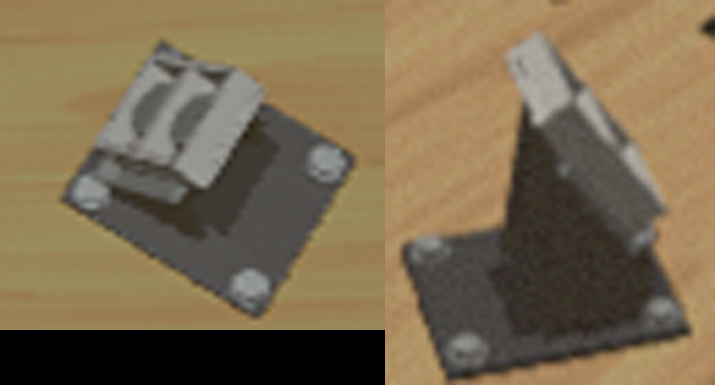

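```bash
cat >> h.py <<'E'
def frame(o,Rm): T=np.eye(4);T[:3,:3]=Rm;T[:3,3]=o;return T
E
python3 - <<'E'
from h import *
from scipy.optimize import least_squares
a=load('scene');b=load('top')
# flange by dark colour in top view, at z=6 plane
for n,s in(('top',b),('scene',a)):
    P=np.load('st_%s.npy'%n)
    m=(P[:,2]>3.0)&(P[:,2]<9)
    q=P[m];print(n,m.sum(),cv2.minAreaRect(q[:,:2].astype(np.float32)))
Q=np.vstack([np.load('st_top.npy'),np.load('st_scene.npy')]);Q=Q[~np.isnan(Q[:,0])]
# tray end wall/mouth: RANSAC-ish planes among z>50
q=Q[Q[:,2]>45]
rng=np.random.default_rng(0);rest=q
for k in range(4):
    best=0
    for i in range(3000):
        t=rest[rng.choice(len(rest),3,0)];nn=np.cross(t[1]-t[0],t[2]-t[0]);l=np.linalg.norm(nn)
        if l<200: continue
        nn/=l;e=abs((rest-t[0])@nn)<1.8
        if e.sum()>best: best=e.sum();bm=e
    w=rest[bm];c=w.mean(0);nn=np.linalg.svd(w-c)[2][2];nn*=np.sign(nn[2])
    print(best,'c',c,'n',nn,'az',np.degrees(np.arctan2(nn[1],nn[0])),'tilt from vertical',np.degrees(np.arccos(nn[2])),'ext',np.ptp(w,axis=0))
    rest=rest[~bm]
E
```

```text
top 842 ((602.5806884765625, -30.382789611816406), (169.78866577148438, 165.87611389160156), 88.8584213256836)
scene 740 ((546.2205810546875, 19.714889526367188), (150.7255401611328, 279.1856689453125), 44.463584899902344)
301 c [626.24 -34.97  84.68] n [ 0.85 -0.52  0.04] az -31.21912885528694 tilt from vertical 87.66608634234814 ext [35.89 52.03 89.3 ]
205 c [605.24 -14.69  99.08] n [0.58 0.63 0.52] az 47.465605547983216 tilt from vertical 58.98454469680655 ext [70.78 71.98 80.8 ]
156 c [592.7  -35.57 128.  ] n [-0.28 -0.43  0.86] az -123.51433050251728 tilt from vertical 31.048425002724166 ext [53.19 39.69 14.12]
135 c [579.9   -9.83  77.04] n [-0.81  0.58  0.03] az 144.42187471343496 tilt from vertical 88.06726367098635 ext [35.86 50.01 83.59]
```

```bash
python3 - <<'E'
from h import *
from scipy.optimize import least_squares
a=load('scene');b=load('top')
T=[((58,48),(236.3,201.4)),((-58,48),(272.3,222.8)),((-58,-48),(289.5,194.1))]
S=[((-58,-48),(216.8,233.7)),((-58,48),(208.3,209.5)),((58,-48),(260.5,225))]
def f(p,full=0):
    c,s=np.cos(p[2]),np.sin(p[2]);r=[]
    for L,im,zz in((T,b,6),(S,a,3)):
        W=[(p[0]+c*x-s*y,p[1]+s*x+c*y,zz) for (x,y),_ in L]
        r.append(proj(im,W)+.4-np.array([q for _,q in L]))
    return np.vstack(r).ravel()
r=least_squares(f,[598,-18,1.0]);print(r.x[:2],np.degrees(r.x[2]),r.fun)
p=r.x
# refine: yaw/pos with tray/stand cloud: model of tray box in seat frame
Q={n:np.load('st_%s.npy'%n) for n in('top','scene')}
def seat(p):
    X=np.array([np.cos(p[2]),np.sin(p[2]),0]);Y=np.array([-X[1],X[0],0]);al=np.radians(58)
    o=np.array([p[0],p[1],0])+35*X+[0,0,50]
    x=np.cos(al)*X-np.array([0,0,np.sin(al)]);return o,np.stack([x,Y,np.cross(x,Y)],1)
o,M=seat(p);print('seat',o,'\n',M)
for n in Q:
    q=Q[n];q=q[q[:,2]>52];l=(q-o)@M
    m=(l[:,2]>0);l=l[m]
    print(n,'min/max pct',np.percentile(l,[1,5,50,95,99],axis=0))
    e=l[(l[:,0]<-75)];print(' upper end x',np.median(l[(l[:,0]<-78)&(l[:,2]>3)&(l[:,2]<18)&(abs(l[:,1])<22)][:,0]))
    t=l[(l[:,2]>15)&(l[:,0]<-4)];print(' mouth z',np.percentile(t[:,2],[50,90,97]),' x rng',t[:,0].min(),t[:,0].max(),' y',np.percentile(t[:,1],[1,99]))
    for sg in(1,-1):
        w=l[(sg*l[:,1]>22)&(l[:,2]>2)&(l[:,2]<17)&(l[:,0]<-20)];print(' side',sg,len(w),np.median(w[:,1]) if len(w) else 0, np.polyfit(w[:,0],w[:,1],1) if len(w)>10 else '')
E
```

```text
[594.31 -33.59] 57.501974915304686 [-1.01 -0.15 -0.66  0.24 -0.04 -0.72 -0.62  0.3  -1.    0.57  0.1   0.21]
seat [613.11  -4.07  50.  ] 
 [[ 0.28 -0.84  0.46]
 [ 0.45  0.54  0.72]
 [-0.85  0.    0.53]]
top min/max pct [[-89.37 -28.59   0.72]
 [-88.3  -26.48   2.56]
 [-49.88  -0.77  12.71]
 [ -3.47  24.5   18.85]
 [ -1.04  26.74  19.56]]
 upper end x -86.65228793443121
 mouth z [17.6  19.19 19.58]  x rng -91.16023145339666 -4.161776733776517  y [-29.26  24.83]
 side 1 29 24.501289026425802 [ 0.01 24.71]
 side -1 39 -25.25914151337833 [  0.02 -24.15]
scene min/max pct [[-87.74 -35.18   0.58]
 [-86.86 -31.07   1.31]
 [-52.22 -25.84  13.52]
 [ -3.13  22.99  21.35]
 [ -0.79  25.5   21.78]]
 upper end x -85.6357401686981
 mouth z [19.08 21.38 21.77]  x rng -88.7284887465032 -4.237225916622212  y [-31.1   26.13]
 side 1 9 23.43691391523505 
 side -1 136 -27.571282169611596 [ -0.01 -28.23]
```

```bash
cat >> h.py <<'E'
# seat frame
_p=(594.31,-33.59,np.radians(57.5))
_X=np.array([np.cos(_p[2]),np.sin(_p[2]),0]);_Y=np.array([-_X[1],_X[0],0]);_al=np.radians(58)
SO=np.array([_p[0],_p[1],0])+35*_X+[0,0,50]
_x=np.cos(_al)*_X-np.array([0,0,np.sin(_al)]);SM=np.stack([_x,_Y,np.cross(_x,_Y)],1)
def S2W(v): return SO+SM@np.array(v,float)
def rot(z,y):
    z=np.array(z,float);y=np.array(y,float);z/=np.linalg.norm(z);y-=z*(y@z);y/=np.linalg.norm(y)
    return np.stack([np.cross(y,z),y,z],1)
def go(pos,Rm):
    s=sensors.read_state();Rc=R.from_euler('xyz',s['tool_rot'],degrees=True)
    d=Rc.inv().apply(np.array(pos)-s['tcp_pos']);w=(Rc.inv()*R.from_matrix(Rm)).as_rotvec(degrees=True)
    print('tx ty tz',d,'ax ay az',w,'rows>=%.1f'%max(np.linalg.norm(d)/50,np.linalg.norm(w)/8.59),'t',round(s['t'],2),'pos',s['tcp_pos'],'j',s['joints'],'F',s['wrist_force'],'g',s['grip_width'])
def down(az): a=np.radians(az);return rot([0,0,-1],[np.cos(a),np.sin(a),0])
def log(): 
    import json
    s=sensors.read_state();open('log.txt','a').write(json.dumps([list(s['joints']),list(s['tcp_pos']),list(s['tool_rot'])])+'\n')
E
python3 - <<'E'
from h import *
log();go([599.3,251.3,100],down(-44.5))
E
```

```text
tx ty tz [ 646.06 -619.11  131.53] ax ay az [ -0.06  -0.02 -28.9 ] rows>=18.1 t 0.1 pos [ 157.14 -526.75  230.82] j [-78.24  20.12  94.67  -0.    65.27  -4.85] F [-0.34  0.19 -0.02] g 85.38304401956994
```

```bash
python3 -m creep '[{"tx":323,"ty":-310,"az":-15},{"tx":323,"ty":-310,"az":-15},{"tx":323,"ty":-310,"az":-15},{"tx":323,"ty":-310,"az":-15},{"tx":323,"ty":-310,"az":-15},{"tx":323,"ty":-310,"az":-15},{"tx":323,"ty":-310,"az":-15},{"tx":646,"ty":-619,"az":-29},{"tx":646,"ty":-619,"az":-29},{"tx":646,"ty":-619,"az":-29}]' 0.95; python3 -c "
from h import *
log();go([599.3,251.3,100],down(-44.5))"
```

```text
tx ty tz [ 646.06 -619.11  131.53] ax ay az [ -0.06  -0.02 -28.9 ] rows>=18.1 t 0.1 pos [ 157.14 -526.75  230.82] j [-78.24  20.12  94.67  -0.    65.27  -4.85] F [-0.34  0.19 -0.02] g 85.38304401956994$[0]: bad value
```

```bash
python3 -m creep '[{"tx":323,"ty":-310,"tz":0,"ax":0,"ay":0,"az":-15},{"tx":323,"ty":-310,"tz":0,"ax":0,"ay":0,"az":-15},{"tx":323,"ty":-310,"tz":0,"ax":0,"ay":0,"az":-15},{"tx":323,"ty":-310,"tz":0,"ax":0,"ay":0,"az":-15},{"tx":323,"ty":-310,"tz":0,"ax":0,"ay":0,"az":-15},{"tx":323,"ty":-310,"tz":0,"ax":0,"ay":0,"az":-15},{"tx":323,"ty":-310,"tz":0,"ax":0,"ay":0,"az":-15},{"tx":646,"ty":-619,"tz":0,"ax":0,"ay":0,"az":-29},{"tx":646,"ty":-619,"tz":0,"ax":0,"ay":0,"az":-29},{"tx":646,"ty":-619,"tz":0,"ax":0,"ay":0,"az":-29}]' 0.95; python3 -c "
from h import *
log();go([599.3,251.3,100],down(-44.5))"
```

```text
t: 1.1
tcp_pos: [404.5, -90.2, 231.3]
tool_rot: [-180.0, -0.0, 45.8]
wrist_force: [0.8, -2.0, 0.5]
grip_width: 81.4
tx ty tz [380.52 -98.33 131.65] ax ay az [-0.04 -0.04  0.3 ] rows>=8.3 t 1.1 pos [404.49 -90.15 231.34] j [-19.04   5.69 113.23   0.06  61.09  25.14] F [ 0.84 -2.04  0.5 ] g 81.42881159547905
```

```bash
python3 -m creep '[{"tx":190,"ty":-49,"tz":0,"ax":0,"ay":0,"az":0},{"tx":380,"ty":-98,"tz":0,"ax":0,"ay":0,"az":0},{"tx":380,"ty":-98,"tz":0,"ax":0,"ay":0,"az":0},{"tx":380,"ty":-98,"tz":0,"ax":0,"ay":0,"az":0},{"tx":380,"ty":-98,"tz":0,"ax":0,"ay":0,"az":0},{"tx":380,"ty":-98,"tz":0,"ax":0,"ay":0,"az":0},{"tx":380,"ty":-98,"tz":50,"ax":0,"ay":0,"az":0},{"tx":380,"ty":-98,"tz":131,"ax":0,"ay":0,"az":0},{"tx":380,"ty":-98,"tz":131,"ax":0,"ay":0,"az":0},{"tx":380,"ty":-98,"tz":131,"ax":0,"ay":0,"az":0},{"tx":380,"ty":-98,"tz":131,"ax":0,"ay":0,"az":0},{"tx":380,"ty":-98,"tz":131,"ax":0,"ay":0,"az":0}]' 0.95; python3 - <<'E'
from h import *
log();go([599.3,251.3,40],down(-44.5))
a=snap('scene','scene2.png');b=snap('top','top2.png')
for s in(a,b): print(proj(s,[[599.3,251.3,17]]))
import json
from scipy.optimize import least_squares
L=[json.loads(l) for l in open('log.txt')]
def fk(j,p):
    h,a,d,L2,L3,e,Lt=p
    rz=lambda t:R.from_euler('z',t,degrees=True);ry=lambda t:R.from_euler('y',t,degrees=True)
    R1=rz(j[0]);R2=R1*ry(j[1]);R3=R2*ry(j[2]);R4=R3*rz(j[3]);R5=R4*ry(j[4]);R6=R5*rz(j[5])
    P=R1.apply([a,d,h])+R2.apply([0,0,L2])+R3.apply([e,0,L3])+R5.apply([0,0,Lt])
    return P,R6
f=lambda p:np.concatenate([fk(j,p)[0]-np.array(t) for j,t,_ in L]+[(np.array(p)-[400,0,50,450,450,0,250])*1e-3])
r=least_squares(f,[400,0,50,450,450,0,250]);print(r.x,r.fun)
for j,t,o in L: print((fk(j,r.x)[1].inv()*R.from_euler('xyz',o,degrees=True)).as_rotvec(degrees=True))
E
```

```text
t: 2.3
tcp_pos: [599.3, 250.5, 101.2]
tool_rot: [-180.0, -0.0, 45.8]
wrist_force: [-0.8, -0.6, 0.7]
grip_width: 80.9
tx ty tz [ 0.55 -0.51 61.16] ax ay az [-0.03 -0.04  0.3 ] rows>=1.2 t 2.3 pos [599.28 250.5  101.16] j [18.56 38.55 84.64  0.05 56.79 62.74] F [-0.79 -0.56  0.71] g 80.94471193856532
[[299.32 165.96]]
[[157.59 196.69]]
[306.97   0.02  46.48 487.31 438.03  41.13 312.69] [-0.02 -0.    0.   -0.02 -0.    0.    0.01  0.02 -0.   -0.01  0.02 -0.
 -0.09  0.   -0.    0.04 -0.01  0.04  0.06]
[-0. -0. 90.]
[-0. -0. 90.]
[-0. -0. 90.]
[ 0.  0. 90.]
```

```bash
cat > ik.py <<'E'
from h import *
import json
from scipy.optimize import least_squares
lo=np.array([-157.81,-45,.68,-89.99,4.06,-164.3]);hi=np.array([157.81,120.19,151.7,269.99,180,164.3])
def fk(j,p):
    h,a,d,L2,L3,e,Lt=p
    rz=lambda t:R.from_euler('z',t,degrees=True);ry=lambda t:R.from_euler('y',t,degrees=True)
    R1=rz(j[0]);R2=R1*ry(j[1]);R3=R2*ry(j[2]);R4=R3*rz(j[3]);R5=R4*ry(j[4]);R6=R5*rz(j[5]+90)
    return R1.apply([a,d,h])+R2.apply([0,0,L2])+R3.apply([e,0,L3])+R5.apply([0,0,Lt]),R6
def calib(Lt=None):
    L=[json.loads(l) for l in open('log.txt')];p0=[307,0,46.5,487,438,41,312]
    if Lt: p0[6]=Lt
    w=np.array([1e-3]*6+[1 if Lt else 1e-3])
    return least_squares(lambda p:np.concatenate([fk(j,p)[0]-np.array(t) for j,t,_ in L]+[(p-p0)*w]),p0)
def ik(pos,Rm,p,n=12,seed=0):
    rng=np.random.default_rng(seed);sols=[]
    cur=sensors.read_state()['joints']
    for k in range(n):
        j0=cur if k==0 else np.clip(cur+rng.normal(0,60,6),lo+1,hi-1)
        f=lambda j:np.concatenate([(fk(j,p)[0]-pos)/5,(fk(j,p)[1].inv()*R.from_matrix(Rm)).as_rotvec(degrees=True)/2])
        r=least_squares(f,np.clip(j0,lo+1e-3,hi-1e-3),bounds=(lo,hi))
        if r.cost<1e-3 and not any(np.abs(r.x-s).max()<2 for s in sols): sols.append(r.x)
    return sols
E
python3 - <<'E'
from ik import *
x,y,z=SM.T
g=19
for Lt in(220,310):
    p=calib(Lt).x;print('Lt',Lt,p)
    T={'A lid place':(S2W([-43,0,20]),-z,y),'A far':(S2W([-43,0,110]),-z,y),'B pinch':(S2W([-42,0,14.5]),x,z),'B out':(S2W([-150,0,80]),x,z),
    'D':(S2W([-48,0,12]),-z,y)}
    for n,(P,zz,yy) in T.items():
        for sg in(1,-1):
            print(n,sg,[np.round(s) for s in ik(P,rot(zz,sg*yy),p)])
E
```

```text
Lt 220 [213.37  -0.02  46.52 487.29 437.59  40.31 220.  ]
A lid place 1 [array([   8.,   54.,   72.,  -41.,   98., -128.])]
A lid place -1 [array([  8.,  54.,  72., -41.,  98.,  52.])]
A far 1 [array([  12.,   56.,   60.,  -39.,  108., -132.])]
A far -1 [array([ 12.,  56.,  60., -39., 108.,  48.])]
B pinch 1 [array([ -16.,   34.,  101.,   46.,   45., -107.])]
B pinch -1 [array([-16.,  34., 101.,  46.,  45.,  73.])]
B out 1 [array([-16.,  24.,  96.,  38.,  57., -94.])]
B out -1 [array([-16.,  24.,  96.,  38.,  57.,  86.])]
D 1 [array([   8.,   53.,   73.,  -41.,   97., -128.])]
D -1 [array([  8.,  53.,  73., -41.,  97.,  52.])]
Lt 310 [304.24   0.02  46.48 487.31 438.01  41.1  310.  ]
A lid place 1 [array([  12.,   62.,   60.,  -38.,  103., -128.])]
A lid place -1 [array([ 12.,  62.,  60., -38., 103.,  52.])]
A far 1 [array([  16.,   66.,   45.,  -38.,  114., -132.])]
A far -1 [array([ 16.,  66.,  45., -38., 114.,  48.])]
B pinch 1 [array([ -21.,   34.,  103.,   46.,   46., -113.])]
B pinch -1 [array([-21.,  34., 103.,  46.,  46.,  67.])]
B out 1 [array([ -21.,   23.,   99.,   38.,   57., -100.])]
B out -1 [array([-21.,  23.,  99.,  38.,  57.,  80.])]
D 1 [array([  12.,   62.,   62.,  -38.,  102., -128.])]
D -1 [array([ 12.,  62.,  62., -38., 102.,  52.])]
```

```bash
python3 - <<'E'
import cv2,numpy as np
a=cv2.imread('pics/scene2.png')[100:190,240:340];b=cv2.imread('pics/top2.png')[150:250,110:210]
f=lambda c:cv2.resize(c,(400,int(400*c.shape[0]/c.shape[1])),interpolation=cv2.INTER_CUBIC)
a,b=f(a),f(b);cv2.imwrite('pics/c2.png',np.hstack([a[:360],b[:360]]))
E
```

```text
(no output)
```

View pics/c2.png

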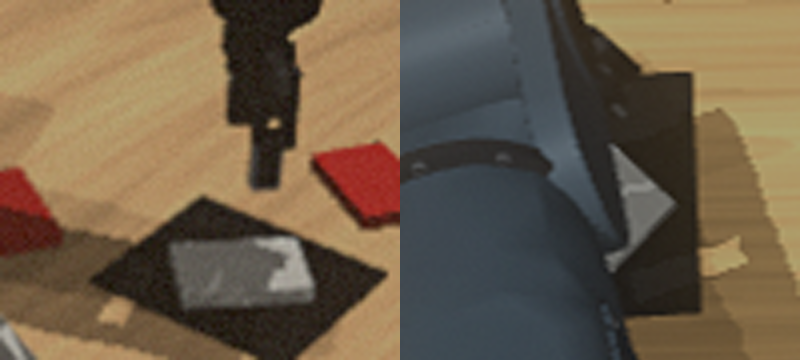

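The crop shows the gripper straight above the grey lid on the black mat, at crop (245,270). The reds beside it are left alone. Now I descend and grip.

```bash
python3 -m creep '[{"tx":0.5,"ty":-0.5,"tz":40,"ax":0,"ay":0,"az":0},{"tx":0.5,"ty":-0.5,"tz":70,"ax":0,"ay":0,"az":0},{"tx":0.5,"ty":-0.5,"tz":85,"ax":0,"ay":0,"az":0},{"tx":0.5,"ty":-0.5,"tz":93,"ax":0,"ay":0,"az":0},{"tx":0.5,"ty":-0.5,"tz":98,"ax":0,"ay":0,"az":0},{"tx":0.5,"ty":-0.5,"tz":101,"ax":0,"ay":0,"az":0},{"tx":0.5,"ty":-0.5,"tz":101,"ax":0,"ay":0,"az":0}]' 1; python3 -m creep '[{"tx":0,"ty":0,"tz":0,"ax":0,"ay":0,"az":0},{"tx":0,"ty":0,"tz":0,"ax":0,"ay":0,"az":0},{"tx":0,"ty":0,"tz":0,"ax":0,"ay":0,"az":0},{"tx":0,"ty":0,"tz":0,"ax":0,"ay":0,"az":0},{"tx":0,"ty":0,"tz":0,"ax":0,"ay":0,"az":0},{"tx":0,"ty":0,"tz":0,"ax":0,"ay":0,"az":0}]' 0
```

```text
t: 3.1
tcp_pos: [600.5, 251.4, 2.2]
tool_rot: [179.9, -0.2, 45.8]
wrist_force: [-0.0, -0.3, -0.4]
grip_width: 85.1
t: 3.7
tcp_pos: [601.1, 251.7, 3.6]
tool_rot: [179.9, -0.3, 45.8]
wrist_force: [-1.8, -0.2, 8.4]
grip_width: 62.1
```

```bash
python3 -m creep '[{"tx":0,"ty":0,"tz":-5,"ax":0,"ay":0,"az":0},{"tx":0,"ty":0,"tz":-15,"ax":0,"ay":0,"az":0},{"tx":0,"ty":0,"tz":-40,"ax":0,"ay":0,"az":0},{"tx":0,"ty":0,"tz":-80,"ax":0,"ay":0,"az":0},{"tx":0,"ty":0,"tz":-120,"ax":0,"ay":0,"az":0},{"tx":0,"ty":0,"tz":-150,"ax":0,"ay":0,"az":0},{"tx":0,"ty":0,"tz":-150,"ax":0,"ay":0,"az":0}]' -; python3 - <<'E'
from ik import *
log()
a=snap('scene','scene3.png')
P=cloud(a);s=sensors.read_state();Rc=R.from_euler('xyz',s['tool_rot'],degrees=True)
m=P[...,2]>20;q=P[m];l=Rc.inv().apply(q-s['tcp_pos']);k=(np.abs(l[:,0])<60)&(np.abs(l[:,1])<60)&(l[:,2]>-60)&(l[:,2]<30)
l=l[k];col=a['color'][m][k].mean(-1)
li=l[col>100];print(len(li),'lid tool frame',np.percentile(li,[2,10,50,90,98],axis=0))
fg=l[col<50];print(len(fg),'dark',np.percentile(fg,[2,50,90,98,99.5],axis=0))
c=np.array(proj(a,[s['tcp_pos']]))[0].astype(int);print(c)
cr=a['color'][c[1]-40:c[1]+35,c[0]-45:c[0]+45];cv2.imwrite('pics/c3.png',cv2.resize(cr,None,fx=6,fy=6,interpolation=cv2.INTER_CUBIC))
pts=[S2W([-43,0,90])];go(pts[0],rot(-SM[:,2],-SM[:,1]))
E
```

```text
t: 4.4
tcp_pos: [602.4, 252.0, 159.3]
tool_rot: [179.7, -0.7, 45.8]
wrist_force: [0.3, -0.3, -0.5]
grip_width: 61.9
170 lid tool frame [[-42.8  -37.22 -31.62]
 [-37.22 -26.92 -17.44]
 [  0.8    9.65 -15.23]
 [ 45.4   32.3   -3.8 ]
 [ 48.15  35.23  -1.68]]
95 dark [[ -9.36 -34.62 -58.01]
 [  0.5   42.85 -32.81]
 [  8.7   47.03 -19.75]
 [ 11.89  59.52 -16.9 ]
 [ 13.41  59.85 -14.71]]
[303 124]
tx ty tz [-122.72  175.82   21.84] ax ay az [ -5.69 -58.29 -10.85] rows>=6.9 t 4.45 pos [601.3  251.57 156.45] j [18.59 34.74 82.69  0.05 62.   62.8 ] F [-0.31 -0.14 -1.86] g 62.327183419141846
```

View pics/c3.png

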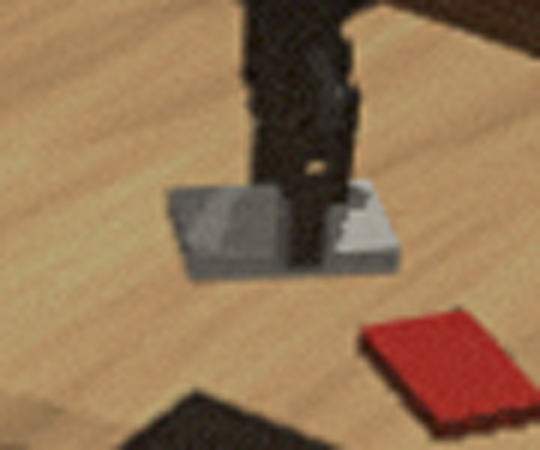

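```bash
python3 -m creep '[{"tx":-16,"ty":20,"tz":0,"ax":-0.6,"ay":-6,"az":-1},{"tx":-32,"ty":40,"tz":0,"ax":-1.2,"ay":-12,"az":-2},{"tx":-48,"ty":60,"tz":0,"ax":-1.8,"ay":-18,"az":-3.5},{"tx":-64,"ty":80,"tz":2,"ax":-2.4,"ay":-24,"az":-5},{"tx":-80,"ty":100,"tz":4,"ax":-3,"ay":-30,"az":-6},{"tx":-92,"ty":120,"tz":8,"ax":-3.6,"ay":-36,"az":-7},{"tx":-104,"ty":140,"tz":12,"ax":-4.2,"ay":-42,"az":-8},{"tx":-112,"ty":155,"tz":16,"ax":-4.8,"ay":-48,"az":-9},{"tx":-118,"ty":168,"tz":20,"ax":-5.3,"ay":-54,"az":-10},{"tx":-122.5,"ty":176,"tz":22,"ax":-5.7,"ay":-58.3,"az":-10.9},{"tx":-122.5,"ty":176,"tz":22,"ax":-5.7,"ay":-58.3,"az":-10.9},{"tx":-122.5,"ty":176,"tz":22,"ax":-5.7,"ay":-58.3,"az":-10.9},{"tx":-122.5,"ty":176,"tz":22,"ax":-5.7,"ay":-58.3,"az":-10.9}]' -; python3 - <<'E'
from ik import *
log()
r=calib();print(r.x,np.abs(r.fun).max())
a=snap('scene');b=snap('top')
s=sensors.read_state();Rc=R.from_euler('xyz',s['tool_rot'],degrees=True)
for n,im in(('scene',a),('top',b)):
    P=cloud(im);l=Rc.inv().apply((P-s['tcp_pos']).reshape(-1,3)).reshape(P.shape)
    col=im['color'].mean(-1)
    k=(np.abs(l[...,0])<60)&(np.abs(l[...,1])<45)&(l[...,2]>-25)&(l[...,2]<12)
    q=l[k];print(n,k.sum(),np.percentile(q,[1,5,50,95,99],axis=0))
    top=q[(q[:,2]<-9)&(q[:,2]>-18)&(np.abs(q[:,0])>20)&(np.abs(q[:,1])<28)];print('top face z',len(top),np.median(top,0), 'slope',np.polyfit(top[:,0],top[:,2],1))
    e=q[(q[:,2]<3)&(np.abs(q[:,1])<25)];print('x ext',e[:,0].min(),e[:,0].max())
c=lambda im,p,f,w,h:cv2.resize(im['color'][p[1]-h:p[1]+h,p[0]-w:p[0]+w],None,fx=f,fy=f,interpolation=cv2.INTER_CUBIC)
pa=proj(a,[S2W([-45,0,40])])[0].astype(int);pb=proj(b,[S2W([-45,0,40])])[0].astype(int);print(pa,pb)
cv2.imwrite('pics/c4.png',np.hstack([c(a,pa,5,40,45),c(b,pb,5,40,45)]))
go(S2W([-43,0,15.6]),rot(-SM[:,2],-SM[:,1]))
E
```

```text
t: 5.75
tcp_pos: [642.3, 41.5, 134.6]
tool_rot: [179.9, 57.9, 57.5]
wrist_force: [-0.2, -0.3, 0.3]
grip_width: 62.2
[258.7   0.   46.5 487.3 437.8  40.7 264.9] 0.04829640636257653
scene 356 [[-50.62 -34.83 -23.93]
 [-48.98 -30.77 -21.7 ]
 [-11.63  30.1  -11.35]
 [ 37.04  40.34  -2.96]
 [ 45.71  43.62  -2.18]]
top face z 59 [-46.36   4.04 -14.51] slope [ -0.04 -15.32]
x ext -51.98864303852498 46.713316233811554
top 569 [[-53.33 -39.82 -23.43]
 [-51.48 -31.29 -18.68]
 [-17.93   1.7  -12.67]
 [ 36.06  32.98  -1.71]
 [ 43.67  41.9    0.19]]
top face z 215 [-30.24   0.14 -12.68] slope [ -0.   -12.64]
x ext -54.7135981256503 46.65423314608703
[250 181] [247 180]
tx ty tz [ 0.26 -0.27 75.27] ax ay az [ 0.06 -0.12 -0.02] rows>=1.5 t 5.85 pos [642.32  41.42 134.97] j [ 13.49  59.61  56.53 -38.33 108.18  48.96] F [-0.36  0.38 -0.74] g 62.06189850015197
```

View pics/c4.png

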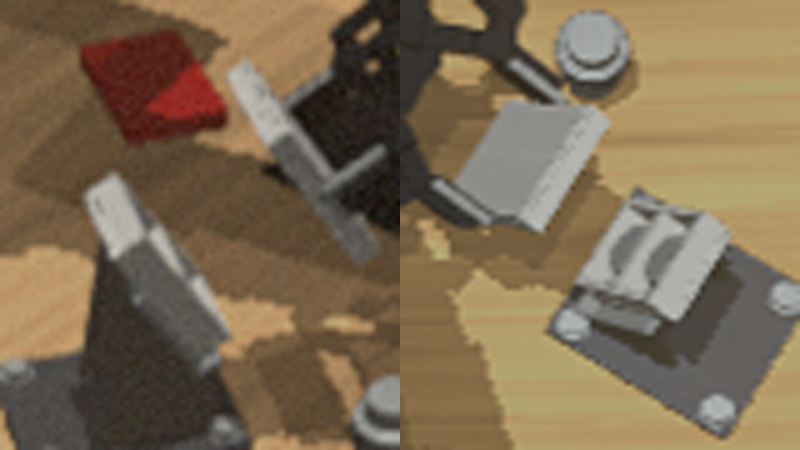

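```bash
python3 - <<'E'
from ik import *
s=sensors.read_state();o=s['tcp_pos'];ts=SM.T@(o-SO);print('tcp seat',ts)
for n in('top','scene'):
    im=load(n);P=cloud(im);l=((P-SO)@SM).reshape(-1,3);g=im['color'].mean(-1).ravel()
    tray=l[(l[:,0]<-60)&(l[:,0]>-95)&(l[:,2]>1)&(l[:,2]<19)&(abs(l[:,1])<40)]
    lid=l[(l[:,0]<-60)&(l[:,0]>-105)&(l[:,2]>ts[2])&(l[:,2]<ts[2]+15)&(abs(l[:,1])<45)&(g>90)]
    for nm,q in(('tray',tray),('lid',lid)):
        e=q[q[:,0]<-80] if nm=='tray' else q[q[:,0]<np.percentile(q[:,0],5)+5]
        h=np.percentile
        print(n,nm,len(q),'end x',np.median(e[:,0]),len(e),'y',h(e[:,1],[2,50,98]),'all y',h(q[:,1],[2,98]),'z',h(q[:,2],[2,98]))
E
```

```text
tcp seat [-43.41  -0.19  90.87]
top tray 193 end x -86.58928655760435 148 y [-28.55  -1.56  24.56] all y [-28.57  24.84] z [ 1.64 18.5 ]
top lid 276 end x -93.22426784626091 134 y [-32.1   -1.01  28.49] all y [-31.85  29.8 ] z [ 91.56 105.25]
scene tray 161 end x -85.45888891625538 113 y [-29.64  -5.2   25.07] all y [-30.47  24.68] z [ 1.71 18.74]
scene lid 110 end x -91.0822946515619 86 y [-33.39  -4.92  28.54] all y [-34.09  28.  ] z [ 92.99 105.56]
```

```bash
python3 -m creep '[{"tx":1,"ty":0,"tz":20,"ax":0,"ay":0,"az":0},{"tx":1,"ty":0,"tz":40,"ax":0,"ay":0,"az":0},{"tx":1,"ty":0,"tz":55,"ax":0,"ay":0,"az":0},{"tx":1,"ty":0,"tz":62,"ax":0,"ay":0,"az":0},{"tx":1,"ty":0,"tz":65,"ax":0,"ay":0,"az":0},{"tx":1,"ty":0,"tz":67,"ax":0,"ay":0,"az":0},{"tx":1,"ty":0,"tz":69,"ax":0,"ay":0,"az":0},{"tx":1,"ty":0,"tz":71,"ax":0,"ay":0,"az":0},{"tx":1,"ty":0,"tz":72,"ax":0,"ay":0,"az":0},{"tx":1,"ty":0,"tz":72,"ax":0,"ay":0,"az":0}]' -; python3 -c "
from h import *
s=sensors.read_state();print(SM.T@(s['tcp_pos']-SO),SM.T@s['wrist_force'])"
```

```text
t: 6.85
tcp_pos: [609.9, -9.6, 95.8]
tool_rot: [179.9, 57.9, 57.5]
wrist_force: [0.2, 0.2, -0.3]
grip_width: 62.0
[-42.22  -0.25  18.85] [ 0.45 -0.08  0.08]
```

```bash
python3 -m creep '[{"tx":0,"ty":0,"tz":1,"ax":0,"ay":0,"az":0},{"tx":0,"ty":0,"tz":2,"ax":0,"ay":0,"az":0},{"tx":0,"ty":0,"tz":2.7,"ax":0,"ay":0,"az":0},{"tx":0,"ty":0,"tz":3.3,"ax":0,"ay":0,"az":0},{"tx":0,"ty":0,"tz":3.3,"ax":0,"ay":0,"az":0}]' -; python3 -c "
from h import *
s=sensors.read_state();print(SM.T@(s['tcp_pos']-SO),SM.T@s['wrist_force'])"
```

```text
t: 7.35
tcp_pos: [608.4, -12.0, 94.0]
tool_rot: [179.9, 57.9, 57.5]
wrist_force: [0.0, 0.3, -1.8]
grip_width: 62.0
[-42.23  -0.25  15.47] [ 1.65  0.12 -0.72]
```

```bash
python3 -m creep '[{"tx":0,"ty":0,"tz":0.7,"ax":0,"ay":0,"az":0},{"tx":0,"ty":0,"tz":1.4,"ax":0,"ay":0,"az":0},{"tx":0,"ty":0,"tz":2,"ax":0,"ay":0,"az":0},{"tx":0,"ty":0,"tz":2,"ax":0,"ay":0,"az":0}]' -; python3 - <<'E'
from h import *
s=sensors.read_state();print(SM.T@(s['tcp_pos']-SO),SM.T@s['wrist_force'])
ts=SM.T@(s['tcp_pos']-SO)
for n in('top','scene'):
    im=snap(n,'d5%s.png'%n);l=((cloud(im)-SO)@SM).reshape(-1,3);g=im['color'].mean(-1).ravel()
    q=l[(l[:,0]<-20)&(l[:,0]>-85)&(l[:,2]>22)&(l[:,2]<36)&(abs(l[:,1])<25)&(g>80)]
    print(n,len(q),np.percentile(q[:,2],[10,50,90]),np.polyfit(q[:,0],q[:,2],1))
E
```

```text
t: 7.75
tcp_pos: [607.8, -12.9, 93.4]
tool_rot: [179.8, 57.8, 57.4]
wrist_force: [3.1, 5.5, 2.6]
grip_width: 62.2
[-42.25  -0.28  14.3 ] [1.15 0.29 6.7 ]
top 219 [26.21 27.31 28.33] [-0.   27.11]
scene 54 [30.13 30.46 30.85] [ 0.  30.7]
```

```bash
python3 -m creep '[{"tx":0,"ty":0,"tz":0,"ax":0,"ay":0,"az":0},{"tx":0,"ty":0,"tz":0,"ax":0,"ay":0,"az":0},{"tx":0,"ty":0,"tz":0,"ax":0,"ay":0,"az":0},{"tx":0,"ty":0,"tz":0,"ax":0,"ay":0,"az":0},{"tx":0,"ty":0,"tz":-5,"ax":0,"ay":0,"az":0},{"tx":0,"ty":0,"tz":-20,"ax":0,"ay":0,"az":0},{"tx":0,"ty":0,"tz":-50,"ax":0,"ay":0,"az":0},{"tx":0,"ty":0,"tz":-100,"ax":0,"ay":0,"az":0},{"tx":0,"ty":0,"tz":-120,"ax":0,"ay":0,"az":0},{"tx":0,"ty":0,"tz":-120,"ax":0,"ay":0,"az":0},{"tx":0,"ty":0,"tz":-120,"ax":0,"ay":0,"az":0}]' 1; python3 - <<'E'
from ik import *
log()
for n in('top','scene'):
    im=snap(n,'d6%s.png'%n);l=((cloud(im)-SO)@SM).reshape(-1,3);g=im['color'].mean(-1).ravel()
    q=l[(l[:,0]<-10)&(l[:,0]>-95)&(l[:,2]>22)&(l[:,2]<40)&(abs(l[:,1])<40)&(g>80)]
    print(n,len(q),np.percentile(q,[2,50,98],axis=0),np.polyfit(q[:,0],q[:,2],1))
    e=l[(l[:,0]<-83)&(l[:,0]>-105)&(l[:,2]>1)&(l[:,2]<32)&(abs(l[:,1])<28)]
    for z0 in(2,8,14,18,23): k=(e[:,2]>z0)&(e[:,2]<z0+5);print(z0,k.sum(),np.median(e[k,0]))
p=calib().x;print(p)
x,y,z=SM.T
for P,sg in((S2W([-190,0,100]),1),(S2W([-190,0,100]),-1),(S2W([-110,0,14.5]),-1),(S2W([-42,0,14.5]),1),(S2W([-42,0,14.5]),-1)):
    print(sg,ik(P,rot(x,sg*z),p,6))
for sg in(1,-1): go(S2W([-190,0,100]),rot(x,sg*z))
E
python3 - <<'E'
import cv2,numpy as np
a=cv2.imread('pics/d6scene.png')[150:235,195:295];b=cv2.imread('pics/d6top.png')[140:225,210:310]
f=lambda c:cv2.resize(c,None,fx=4,fy=4,interpolation=cv2.INTER_CUBIC)
cv2.imwrite('pics/c6.png',np.hstack([f(a),f(b)]))
E
```

```text
t: 8.95
tcp_pos: [661.9, 72.7, 156.6]
tool_rot: [179.9, 57.9, 57.5]
wrist_force: [-0.6, -0.1, -0.6]
grip_width: 85.5
top 391 [[-91.65 -32.22  22.68]
 [-58.61  -0.85  27.22]
 [-12.63  29.56  29.07]] [ 0.01 27.83]
2 36 -86.63876058326682
8 37 -87.00630692147378
14 39 -89.41007446530061
18 38 -89.48498226512
23 54 -89.16575766534024
scene 239 [[-89.85 -34.93  22.14]
 [-62.52 -17.86  29.08]
 [-12.91  27.63  31.  ]] [ 0.03 29.44]
2 30 -85.52047667543928
8 25 -85.70095483406539
14 27 -87.029573861029
18 26 -87.58254231119389
23 32 -87.85656925529344
[258.7   0.   46.5 487.3 437.8  40.7 264.9]
1 [array([-19.28,  20.17,  95.66,  35.98,  61.41, -93.68])]
-1 [array([-19.28,  20.17,  95.66,  35.98,  61.41,  86.32])]
-1 [array([-22.41,  27.87, 102.37,  41.61,  51.78,  73.06])]
1 [array([ -18.68,   34.06,  102.2 ,   46.12,   45.55, -109.88])]
-1 [array([-18.68,  34.06, 102.2 ,  46.12,  45.55,  70.12])]
tx ty tz [-147.6    -0.03   32.62] ax ay az [-69.2   69.22 -69.31] rows>=14.0 t 9.05 pos [661.57  71.97 156.4 ] j [ 15.24  61.56  49.25 -38.39 113.4   46.76] F [-0.53  0.23 -0.67] g 84.86550614619573
tx ty tz [-147.6    -0.03   32.62] ax ay az [69.23 69.21 69.34] rows>=14.0 t 9.05 pos [661.57  71.97 156.4 ] j [ 15.24  61.56  49.25 -38.39 113.4   46.76] F [-0.53  0.23 -0.67] g 84.86550614619573
```

View pics/c6.png

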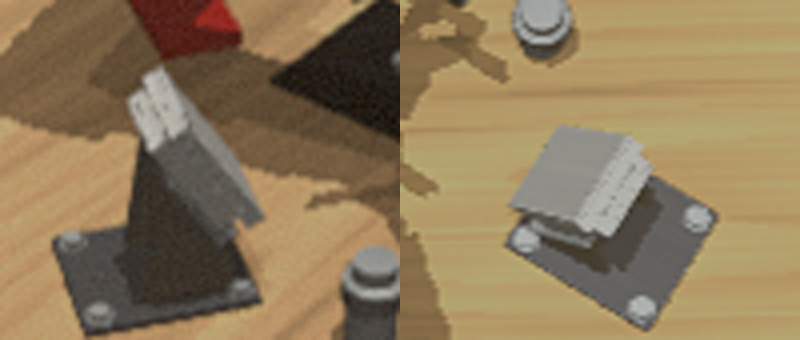

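Pictures show the lid seated squarely on the tray (stepped end visible at (150,105) left crop). It has slid 2.5 mm down to its stop, as expected. Now I go round to the pinch.

```bash
python3 - <<'E'
from ik import *
p=calib().x;P=S2W([-190,0,100]);d=down(57.5-90)
print(ik(P,d,p,4));go(P,d)
x,y,z=SM.T
print((R.from_matrix(d).inv()*R.from_matrix(rot(x,-z))).as_rotvec(degrees=True))
print((R.from_matrix(d).inv()*R.from_matrix(rot(x,z))).as_rotvec(degrees=True))
E
```

```text
[array([-6.06, 24.15, 83.89,  0.  , 71.95, 26.44])]
tx ty tz [-147.6    -0.03   32.62] ax ay az [ 0.02 57.91  0.01] rows>=6.7 t 9.05 pos [661.57  71.97 156.4 ] j [ 15.24  61.56  49.25 -38.39 113.4   46.76] F [-0.53  0.23 -0.67] g 84.86550614619573
[25.07 25.07 87.44]
[-25.07  25.07 -87.44]
```

```bash
python3 -m creep '[{"tx":-40,"ty":0,"tz":0,"ax":0,"ay":6,"az":0},{"tx":-80,"ty":0,"tz":5,"ax":0,"ay":14,"az":0},{"tx":-120,"ty":0,"tz":15,"ax":0,"ay":22,"az":0},{"tx":-147,"ty":0,"tz":25,"ax":0,"ay":30,"az":0},{"tx":-147,"ty":0,"tz":32,"ax":0,"ay":38,"az":0},{"tx":-147,"ty":0,"tz":32,"ax":0,"ay":46,"az":0},{"tx":-147,"ty":0,"tz":32,"ax":0,"ay":54,"az":0},{"tx":-147,"ty":0,"tz":32,"ax":0,"ay":58,"az":0},{"tx":-147,"ty":0,"tz":32,"ax":0,"ay":58,"az":0},{"tx":-147,"ty":0,"tz":32,"ax":0,"ay":58,"az":0}]' 0.7; python3 - <<'E'
from h import *
go(S2W([-190,0,100]),rot(SM[:,0],-SM[:,2]))
E
```

```text
t: 10.05
tcp_pos: [604.5, -17.4, 263.6]
tool_rot: [-180.0, 0.1, 57.4]
wrist_force: [0.0, -0.3, -0.3]
grip_width: 59.9
tx ty tz [ 0.02  0.12 -0.52] ax ay az [25.09 25.13 87.37] rows>=11.0 t 10.05 pos [604.47 -17.42 263.61] j [-6.05 24.19 83.9  -0.03 71.96 26.52] F [ 0.02 -0.26 -0.34] g 59.92968122080168
```

```bash
python3 -m creep '[{"tx":0,"ty":0,"tz":0,"ax":2.1,"ay":2.1,"az":7.3},{"tx":0,"ty":0,"tz":0,"ax":4.2,"ay":4.2,"az":14.6},{"tx":0,"ty":0,"tz":0,"ax":6.3,"ay":6.3,"az":21.9},{"tx":0,"ty":0,"tz":0,"ax":8.4,"ay":8.4,"az":29.2},{"tx":0,"ty":0,"tz":0,"ax":10.5,"ay":10.5,"az":36.5},{"tx":0,"ty":0,"tz":0,"ax":12.5,"ay":12.5,"az":43.7},{"tx":0,"ty":0,"tz":0,"ax":14.6,"ay":14.6,"az":51},{"tx":0,"ty":0,"tz":0,"ax":16.7,"ay":16.7,"az":58},{"tx":0,"ty":0,"tz":0,"ax":18.8,"ay":18.8,"az":65.5},{"tx":0,"ty":0,"tz":0,"ax":21,"ay":21,"az":73},{"tx":0,"ty":0,"tz":0,"ax":23,"ay":23,"az":80},{"tx":0,"ty":0,"tz":0,"ax":25.1,"ay":25.1,"az":87.4},{"tx":0,"ty":0,"tz":0,"ax":25.1,"ay":25.1,"az":87.4},{"tx":0,"ty":0,"tz":0,"ax":25.1,"ay":25.1,"az":87.4}]' 0.7; python3 - <<'E'
from h import *
go(S2W([-130,-1,14.5]),rot(SM[:,0],-SM[:,2]))
E
```

```text
t: 11.45
tcp_pos: [604.4, -17.0, 263.2]
tool_rot: [-148.1, 0.0, -32.3]
wrist_force: [0.3, 0.0, 0.5]
grip_width: 59.4
tx ty tz [ 1.26 85.18 59.27] ax ay az [0.12 0.14 0.2 ] rows>=2.1 t 11.45 pos [604.4  -16.98 263.24] j [-19.21  20.25  95.63  35.85  61.46  86.23] F [0.27 0.03 0.47] g 59.37366733958807
```

```bash
python3 -m creep '[{"tx":1,"ty":40,"tz":0,"ax":0,"ay":0,"az":0},{"tx":1,"ty":85,"tz":10,"ax":0,"ay":0,"az":0},{"tx":1,"ty":85,"tz":30,"ax":0,"ay":0,"az":0},{"tx":1,"ty":85,"tz":55,"ax":0,"ay":0,"az":0},{"tx":1,"ty":85,"tz":80,"ax":0,"ay":0,"az":0},{"tx":1,"ty":85,"tz":100,"ax":0,"ay":0,"az":0},{"tx":1,"ty":85,"tz":115,"ax":0,"ay":0,"az":0},{"tx":1,"ty":85,"tz":115,"ax":0,"ay":0,"az":0}]' 0.7; python3 - <<'E'
from h import *
go(S2W([-44,-1,14.5]),rot(SM[:,0],-SM[:,2]))
s=snap('scene','d7.png')
cv2.imwrite('pics/c7.png',cv2.resize(s['color'][130:235,180:290],None,fx=5,fy=5,interpolation=cv2.INTER_CUBIC))
E
```

```text
t: 12.25
tcp_pos: [598.8, -26.0, 119.1]
tool_rot: [-148.2, 0.1, -32.1]
wrist_force: [0.2, -0.7, 0.6]
grip_width: 59.5
tx ty tz [ 1.45 -0.11 28.46] ax ay az [0.17 0.35 0.31] rows>=0.6 t 12.25 pos [598.84 -25.96 119.12] j [-20.3   31.3  102.2   43.54  48.59  71.62] F [ 0.17 -0.72  0.57] g 59.52454134171198
```

View pics/c7.png

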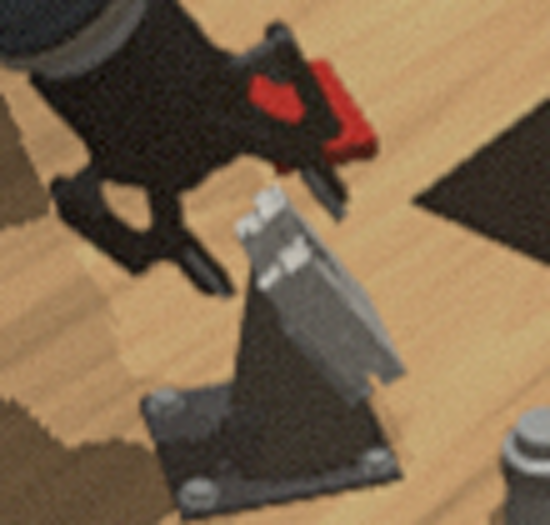

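The fingers straddle the pair's top end, tips at crop (225,293) below and (343,213) above. I advance and pinch.

```bash
python3 -m creep '[{"tx":0.5,"ty":0,"tz":8,"ax":0,"ay":0,"az":0},{"tx":1,"ty":0,"tz":16,"ax":0,"ay":0.3,"az":0.3},{"tx":1.5,"ty":0,"tz":23,"ax":0,"ay":0.3,"az":0.3},{"tx":1.5,"ty":0,"tz":28,"ax":0,"ay":0.3,"az":0.3},{"tx":1.5,"ty":0,"tz":28,"ax":0,"ay":0.3,"az":0.3}]' 0.7; python3 -m creep '[{"tx":0,"ty":0,"tz":0,"ax":0,"ay":0,"az":0},{"tx":0,"ty":0,"tz":0,"ax":0,"ay":0,"az":0},{"tx":0,"ty":0,"tz":0,"ax":0,"ay":0,"az":0},{"tx":0,"ty":0,"tz":0,"ax":0,"ay":0,"az":0},{"tx":0,"ty":0,"tz":0,"ax":0,"ay":0,"az":0},{"tx":0,"ty":0,"tz":0,"ax":0,"ay":0,"az":0}]' 0; python3 -c "
from h import *
s=sensors.read_state();print(SM.T@(s['tcp_pos']-SO),SM.T@s['wrist_force'],s['wrist_torque'])"
```

```text
t: 12.8
tcp_pos: [608.0, -14.6, 95.8]
tool_rot: [-148.2, 0.0, -32.5]
wrist_force: [0.2, 0.7, -0.1]
grip_width: 59.6
t: 13.4
tcp_pos: [607.9, -15.0, 96.1]
tool_rot: [-148.2, -0.0, -32.5]
wrist_force: [-4.6, -4.5, 2.4]
grip_width: 28.7
[-45.42  -1.52  14.23] [-5.34  1.43 -4.04] [-0.75  0.68  0.14]
```

```bash
python3 -m creep '[{"tx":0,"ty":-2,"tz":0,"ax":0,"ay":0,"az":0},{"tx":0,"ty":-5,"tz":0,"ax":0,"ay":0,"az":0},{"tx":0,"ty":-10,"tz":0,"ax":0,"ay":0,"az":0},{"tx":0,"ty":-18,"tz":-3,"ax":0,"ay":0,"az":0},{"tx":0,"ty":-28,"tz":-10,"ax":0,"ay":0,"az":0},{"tx":0,"ty":-40,"tz":-20,"ax":0,"ay":0,"az":0},{"tx":0,"ty":-52,"tz":-35,"ax":0,"ay":0,"az":0},{"tx":0,"ty":-64,"tz":-50,"ax":0,"ay":0,"az":0},{"tx":0,"ty":-74,"tz":-65,"ax":0,"ay":0,"az":0},{"tx":0,"ty":-82,"tz":-80,"ax":0,"ay":0,"az":0},{"tx":0,"ty":-86,"tz":-92,"ax":0,"ay":0,"az":0},{"tx":0,"ty":-88,"tz":-100,"ax":0,"ay":0,"az":0},{"tx":0,"ty":-88,"tz":-104,"ax":0,"ay":0,"az":0},{"tx":0,"ty":-88,"tz":-104,"ax":0,"ay":0,"az":0}]' -; python3 - <<'E'
from h import *
s=sensors.read_state();print(SM.T@(s['tcp_pos']-SO),SM.T@s['wrist_force'],s['grip_width'],s['joints'])
a=snap('scene','d8s.png');b=snap('top','d8t.png')
c=s['tcp_pos']+SM@[20,0,0];pa=proj(a,[c])[0].astype(int);pb=proj(b,[c])[0].astype(int)
f=lambda im,q:cv2.resize(im['color'][q[1]-40:q[1]+50,q[0]-40:q[0]+40],None,fx=5,fy=5,interpolation=cv2.INTER_CUBIC)
cv2.imwrite('pics/c8.png',np.hstack([f(a,pa),f(b,pb)]))
E
```

```text
t: 14.8
tcp_pos: [618.5, 1.5, 230.8]
tool_rot: [-148.2, -0.0, -32.5]
wrist_force: [-0.6, 0.8, -3.0]
grip_width: 28.4
[-149.34   -1.53  102.28] [ 2.77  0.95 -1.3 ] 28.438151433804467 [-16.87  23.25  96.17  37.13  57.22  85.96]
```

View pics/c8.png

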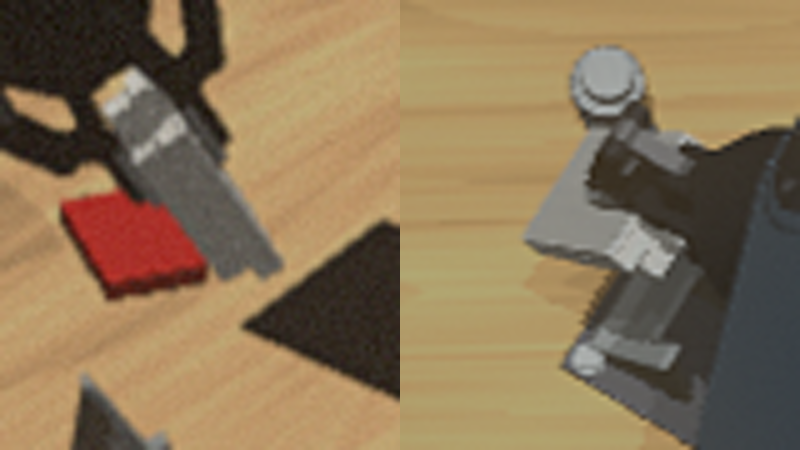

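```bash
python3 -m creep '[{"tx":0,"ty":0,"tz":0,"ax":0,"ay":0,"az":-3},{"tx":0,"ty":0,"tz":0,"ax":0,"ay":0,"az":-8},{"tx":0,"ty":0,"tz":0,"ax":0,"ay":0,"az":-14},{"tx":0,"ty":0,"tz":0,"ax":0,"ay":0,"az":-20},{"tx":0,"ty":0,"tz":0,"ax":0,"ay":0,"az":-26},{"tx":0,"ty":0,"tz":0,"ax":0,"ay":0,"az":-32},{"tx":0,"ty":0,"tz":0,"ax":0,"ay":0,"az":-38},{"tx":0,"ty":0,"tz":0,"ax":0,"ay":0,"az":-44},{"tx":0,"ty":0,"tz":0,"ax":0,"ay":0,"az":-50},{"tx":0,"ty":0,"tz":0,"ax":0,"ay":0,"az":-56},{"tx":0,"ty":0,"tz":0,"ax":0,"ay":0,"az":-62},{"tx":0,"ty":0,"tz":0,"ax":0,"ay":0,"az":-68},{"tx":0,"ty":0,"tz":0,"ax":0,"ay":0,"az":-74},{"tx":0,"ty":0,"tz":0,"ax":0,"ay":0,"az":-80},{"tx":0,"ty":0,"tz":0,"ax":0,"ay":0,"az":-85},{"tx":0,"ty":0,"tz":0,"ax":0,"ay":0,"az":-88},{"tx":0,"ty":0,"tz":0,"ax":0,"ay":0,"az":-90},{"tx":0,"ty":0,"tz":0,"ax":0,"ay":0,"az":-90}]' -; python3 -m creep '[{"tx":0,"ty":0,"tz":0,"ax":0,"ay":0,"az":-3},{"tx":0,"ty":0,"tz":0,"ax":0,"ay":0,"az":-8},{"tx":0,"ty":0,"tz":0,"ax":0,"ay":0,"az":-14},{"tx":0,"ty":0,"tz":0,"ax":0,"ay":0,"az":-20},{"tx":0,"ty":0,"tz":0,"ax":0,"ay":0,"az":-26},{"tx":0,"ty":0,"tz":0,"ax":0,"ay":0,"az":-32},{"tx":0,"ty":0,"tz":0,"ax":0,"ay":0,"az":-38},{"tx":0,"ty":0,"tz":0,"ax":0,"ay":0,"az":-44},{"tx":0,"ty":0,"tz":0,"ax":0,"ay":0,"az":-50},{"tx":0,"ty":0,"tz":0,"ax":0,"ay":0,"az":-56},{"tx":0,"ty":0,"tz":0,"ax":0,"ay":0,"az":-62},{"tx":0,"ty":0,"tz":0,"ax":0,"ay":0,"az":-68},{"tx":0,"ty":0,"tz":0,"ax":0,"ay":0,"az":-74},{"tx":0,"ty":0,"tz":0,"ax":0,"ay":0,"az":-80},{"tx":0,"ty":0,"tz":0,"ax":0,"ay":0,"az":-85},{"tx":0,"ty":0,"tz":0,"ax":0,"ay":0,"az":-88},{"tx":0,"ty":0,"tz":0,"ax":0,"ay":0,"az":-90},{"tx":0,"ty":0,"tz":0,"ax":0,"ay":0,"az":-90}]' -; python3 - <<'E'
from h import *
s=sensors.read_state();t=SM.T@(s['tcp_pos']-SO);print(t,s['grip_width'],s['joints'])
go(S2W([-120,-1.5,30]),rot(SM[:,0],SM[:,2]))
for n in('scene','top'):
    im=snap(n,'d9%s.png'%n);l=((cloud(im)-SO)@SM-t).reshape(-1,3);g=im['color'].mean(-1).ravel()
    k=(abs(l[:,0])<70)&(abs(l[:,1])<45)&(abs(l[:,2])<30)&(g>60);q=l[k]
    print(n,k.sum(),np.percentile(q,[1,5,50,95,99],axis=0))
    lo=q[q[:,0]>20]
    for nm,a,b in(('tray side',2,14),('lid side',-13,-2)):
        w=lo[(lo[:,2]>a)&(lo[:,2]<b)];print(nm,len(w),'xmax',np.percentile(w[:,0],97),'y',np.percentile(w[:,1],[3,97]))
    z=q[(q[:,0]>10)&(abs(q[:,1])<22)];print('z top', np.percentile(z[:,2],[50,95]))
c=s['tcp_pos'];a=load('scene');pa=proj(a,[c])[0].astype(int)
b=load('top');pb=proj(b,[c])[0].astype(int)
f=lambda im,q:cv2.resize(im['color'][q[1]-40:q[1]+50,q[0]-40:q[0]+40],None,fx=5,fy=5,interpolation=cv2.INTER_CUBIC)
cv2.imwrite('pics/c9.png',np.hstack([f(a,pa),f(b,pb)]))
E
```

```text
t: 16.7
tcp_pos: [618.2, 1.9, 229.4]
tool_rot: [-179.9, -31.8, 57.4]
wrist_force: [0.1, 0.2, -3.9]
grip_width: 28.2
t: 18.5
tcp_pos: [618.0, 2.0, 228.9]
tool_rot: [148.2, -0.2, 147.5]
wrist_force: [-0.6, -0.1, -3.6]
grip_width: 28.1
[-147.63   -0.85  101.36] 28.147073039686845 [-16.84  23.39  96.24  37.15  57.18 -94.05]
tx ty tz [ -0.83 -71.25  27.92] ax ay az [-0.24 -0.13 -0.09] rows>=1.5 t 18.5 pos [617.98   1.99 228.91] j [-16.84  23.39  96.24  37.15  57.18 -94.05] F [-0.59 -0.09 -3.58] g 28.147073039686845
scene 686 [[-62.26 -36.6  -24.59]
 [-42.   -35.38 -12.73]
 [-17.68 -28.21   1.68]
 [ 42.02  14.21  18.44]
 [ 51.14  24.86  28.42]]
tray side 46 xmax 49.16376230400307 y [-33.06 -24.45]
lid side 49 xmax 52.33887662497531 y [-35.6  -29.79]
z top [16.46 16.62]
top 421 [[-45.81 -27.39 -13.81]
 [-44.53 -15.52 -11.38]
 [ -9.86  18.59  10.84]
 [ 40.53  29.13  15.78]
 [ 47.48  29.44  20.63]]
tray side 24 xmax 45.161113497485346 y [-21.96  25.03]
lid side 17 xmax 49.0266726052043 y [24.   29.47]
z top [14.56 15.82]
```

View pics/c9.png

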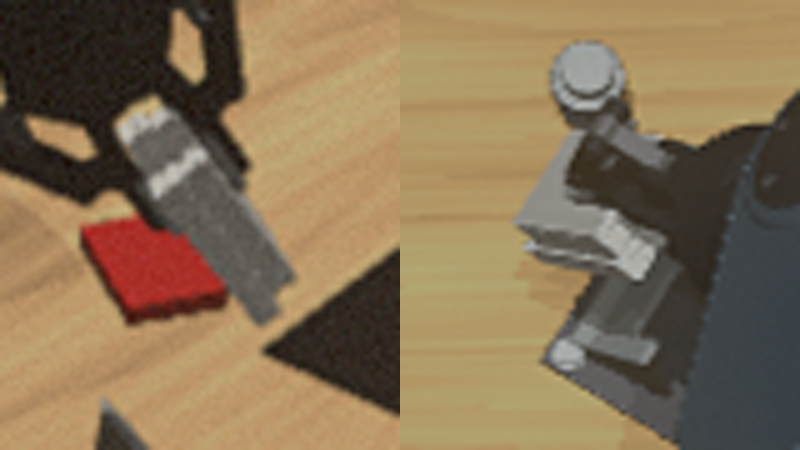

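Inverted and still closed: tray now outside, and the stepped lid end at crop (265,320)/(530,245). Now I lower it into the stand, uphill of the lip first.

```bash
python3 -m creep '[{"tx":0,"ty":-6,"tz":6,"ax":0,"ay":0,"az":0},{"tx":0,"ty":-16,"tz":18,"ax":-0.2,"ay":0,"az":0},{"tx":0,"ty":-28,"tz":34,"ax":-0.2,"ay":0,"az":0},{"tx":0,"ty":-40,"tz":50,"ax":-0.2,"ay":0,"az":0},{"tx":0,"ty":-50,"tz":66,"ax":-0.2,"ay":0,"az":0},{"tx":0,"ty":-60,"tz":78,"ax":-0.2,"ay":0,"az":0},{"tx":0,"ty":-66,"tz":86,"ax":-0.2,"ay":0,"az":0},{"tx":0,"ty":-70,"tz":88,"ax":-0.2,"ay":0,"az":0},{"tx":0,"ty":-70,"tz":88,"ax":-0.2,"ay":0,"az":0},{"tx":0,"ty":-70,"tz":88,"ax":-0.2,"ay":0,"az":0}]' -; python3 - <<'E'
from h import *
s=sensors.read_state();t=SM.T@(s['tcp_pos']-SO);print(t,SM.T@s['wrist_force'])
go(S2W([-59,-1,16.5]),rot(SM[:,0],SM[:,2]))
for n in('scene','top'):
    im=snap(n,'d10%s.png'%n);l=((cloud(im)-SO)@SM).reshape(-1,3);g=im['color'].mean(-1).ravel()
    q=l[(l[:,0]>-40)&(l[:,0]<15)&(abs(l[:,1])<45)&(l[:,2]>12)&(l[:,2]<60)&(g>60)]
    print(n,len(q),np.percentile(q[:,2],[1,5,50,95]),np.percentile(q[:,1],[2,98]),'xmax by z',[(a,np.round(np.percentile(q[(q[:,2]>a)&(q[:,2]<a+7)][:,0],97),1)) for a in(18,26,34,41) if ((q[:,2]>a)&(q[:,2]<a+7)).sum()>4])
E
```

```text
t: 19.6
tcp_pos: [611.0, -9.2, 118.0]
tool_rot: [148.0, -0.1, 147.4]
wrist_force: [1.5, 0.2, -3.5]
grip_width: 28.3
[-60.55  -0.96  31.45] [ 3.46 -1.12 -1.03]
tx ty tz [ -0.08 -14.95   1.56] ax ay az [-0.02 -0.06 -0.15] rows>=0.3 t 19.6 pos [611.01  -9.15 118.02] j [ -18.24   31.94  101.29   44.14   47.53 -106.44] F [ 1.46  0.21 -3.48] g 28.2688427589002
scene 132 [20.94 22.22 35.87 49.33] [-36.23  19.23] xmax by z [(18, np.float64(-8.0)), (26, np.float64(-8.7)), (34, np.float64(-12.7)), (41, np.float64(-15.3))]
top 112 [19.42 24.23 45.83 47.59] [-29.03  28.2 ] xmax by z [(18, np.float64(-13.0)), (26, np.float64(-10.5)), (34, np.float64(-17.2)), (41, np.float64(-18.8))]
```

```bash
python3 -m creep '[{"tx":0,"ty":-4,"tz":1,"ax":0,"ay":0,"az":0},{"tx":0,"ty":-8,"tz":1,"ax":0,"ay":0,"az":0},{"tx":0,"ty":-12,"tz":1,"ax":0,"ay":0,"az":0},{"tx":0,"ty":-14,"tz":1,"ax":0,"ay":0,"az":0},{"tx":0,"ty":-15,"tz":1,"ax":0,"ay":0,"az":0},{"tx":0,"ty":-16,"tz":1,"ax":0,"ay":0,"az":0},{"tx":0,"ty":-16,"tz":1,"ax":0,"ay":0,"az":0}]' -; python3 -c "
from h import *
s=sensors.read_state();print(SM.T@(s['tcp_pos']-SO),SM.T@s['wrist_force'])"
```

```text
t: 20.4
tcp_pos: [604.0, -20.1, 108.8]
tool_rot: [148.0, -0.1, 147.4]
wrist_force: [-0.1, -0.8, -3.9]
grip_width: 28.0
[-59.62  -0.93  15.54] [ 2.91 -0.33 -2.67]
```

```bash
python3 -m creep '[{"tx":0,"ty":-0.7,"tz":1,"ax":0,"ay":0,"az":0},{"tx":0,"ty":-1,"tz":3,"ax":0,"ay":0,"az":0},{"tx":0,"ty":-1.2,"tz":5,"ax":0,"ay":0,"az":0},{"tx":0,"ty":-1.2,"tz":6,"ax":0,"ay":0,"az":0},{"tx":0,"ty":-1.2,"tz":6,"ax":0,"ay":0,"az":0}]' -; python3 -c "
from h import *
s=sensors.read_state();print(SM.T@(s['tcp_pos']-SO),SM.T@s['wrist_force'])"
```

```text
t: 20.9
tcp_pos: [605.1, -18.2, 103.0]
tool_rot: [148.0, -0.1, 147.4]
wrist_force: [-0.1, -0.4, -3.3]
grip_width: 28.2
[-53.5   -0.84  14.34] [ 2.56 -0.17 -2.09]
```

```bash
python3 -m creep '[{"tx":0,"ty":-0.4,"tz":0.7,"ax":0,"ay":0,"az":0},{"tx":0,"ty":-0.7,"tz":1.4,"ax":0,"ay":0,"az":0},{"tx":0,"ty":-0.7,"tz":2,"ax":0,"ay":0,"az":0},{"tx":0,"ty":-0.7,"tz":2,"ax":0,"ay":0,"az":0}]' -; python3 -c "
from h import *
s=sensors.read_state();print(SM.T@(s['tcp_pos']-SO),SM.T@s['wrist_force'])"
```

```text
t: 21.3
tcp_pos: [605.3, -18.1, 102.7]
tool_rot: [147.9, -0.1, 147.5]
wrist_force: [-15.1, -6.5, 20.4]
grip_width: 28.7
[-53.17  -0.98  14.3 ] [-24.5    9.25  -0.77]
```

```bash
python3 -m creep '[{"tx":0,"ty":-0.5,"tz":0,"ax":0,"ay":0,"az":0},{"tx":0,"ty":-1,"tz":0,"ax":0,"ay":0,"az":0},{"tx":0,"ty":-1,"tz":0,"ax":0,"ay":0,"az":0}]' -; python3 -c "
from h import *
s=sensors.read_state();print(SM.T@(s['tcp_pos']-SO),SM.T@s['wrist_force'])"
```

```text
t: 21.6
tcp_pos: [605.0, -18.9, 102.3]
tool_rot: [147.9, -0.1, 147.5]
wrist_force: [-3.2, -1.5, 1.6]
grip_width: 28.4
[-53.33  -1.17  13.42] [-2.97  1.93 -1.68]
```

```bash
python3 -m creep '[{"tx":0,"ty":-0.5,"tz":0,"ax":0,"ay":0,"az":0},{"tx":0,"ty":-1,"tz":0,"ax":0,"ay":0,"az":0},{"tx":0,"ty":-1,"tz":0,"ax":0,"ay":0,"az":0}]' -; python3 -c "
from h import *
s=sensors.read_state();print(SM.T@(s['tcp_pos']-SO),SM.T@s['wrist_force'],s['wrist_torque'])"
```

```text
t: 21.9
tcp_pos: [604.8, -19.4, 102.0]
tool_rot: [147.9, -0.0, 147.5]
wrist_force: [-0.1, 2.8, 3.1]
grip_width: 28.3
[-53.35  -1.28  12.83] [-1.4   1.6   3.66] [ 0.37 -0.12  0.03]
```

```bash
python3 -m creep '[{"tx":0,"ty":0,"tz":0,"ax":0,"ay":0,"az":0},{"tx":0,"ty":0,"tz":0,"ax":0,"ay":0,"az":0},{"tx":0,"ty":0,"tz":0,"ax":0,"ay":0,"az":0},{"tx":0,"ty":0,"tz":0,"ax":0,"ay":0,"az":0},{"tx":0,"ty":0,"tz":-10,"ax":0,"ay":0,"az":0},{"tx":0,"ty":0,"tz":-30,"ax":0,"ay":0,"az":0},{"tx":0,"ty":0,"tz":-60,"ax":0,"ay":0,"az":0},{"tx":0,"ty":0,"tz":-100,"ax":0,"ay":0,"az":0},{"tx":0,"ty":40,"tz":-130,"ax":0,"ay":0,"az":0},{"tx":0,"ty":85,"tz":-140,"ax":0,"ay":0,"az":0},{"tx":0,"ty":85,"tz":-140,"ax":0,"ay":0,"az":0},{"tx":0,"ty":85,"tz":-140,"ax":0,"ay":0,"az":0}]' 0.7; python3 - <<'E'
from h import *
for n in('scene','top'):
    im=snap(n,'d11%s.png'%n);l=((cloud(im)-SO)@SM).reshape(-1,3);g=im['color'].mean(-1).ravel()
    q=l[(l[:,0]<-10)&(l[:,0]>-90)&(l[:,2]>22)&(l[:,2]<40)&(abs(l[:,1])<40)&(g>80)]
    print(n,len(q),np.percentile(q,[2,50,98],axis=0))
    e=l[(l[:,0]<-83)&(l[:,0]>-105)&(l[:,2]>-2)&(l[:,2]<32)&(abs(l[:,1])<28)]
    for z0 in(0,4,8,14,18,23): k=(e[:,2]>z0)&(e[:,2]<z0+5);print(z0,k.sum(),np.median(e[k,0]),np.percentile(e[k,1],[3,97]))
a=cv2.imread('pics/d11scene.png')[150:235,195:295];b=cv2.imread('pics/d11top.png')[140:225,210:310]
f=lambda c:cv2.resize(c,None,fx=4,fy=4,interpolation=cv2.INTER_CUBIC)
cv2.imwrite('pics/c11.png',np.hstack([f(a),f(b)]))
P=S2W([-190,0,100]);go(P,down(57.5-90))
E
```

```text
t: 23.1
tcp_pos: [603.4, -21.4, 266.4]
tool_rot: [147.9, 0.0, 147.5]
wrist_force: [-0.8, -0.3, 0.3]
grip_width: 59.9
scene 209 [[-89.33 -31.51  22.21]
 [-60.91 -18.68  28.94]
 [-11.12  22.76  31.  ]]
0 20 -95.75798151232826 [-21.49  24.89]
4 26 -95.4005480578313 [-25.79  26.14]
8 29 -95.19311073318983 [-26.11  27.05]
14 41 -88.56834084508156 [-27.16  23.92]
18 29 -87.94379871957543 [-27.06  23.76]
23 31 -88.13401964414082 [-27.54  21.08]
top 317 [[-89.24 -28.96  22.89]
 [-53.79  -2.15  27.1 ]
 [-11.5   23.3   29.11]]
0 34 -97.18637640993505 [-15.    26.15]
4 31 -96.89547801863515 [-15.02  26.89]
8 64 -95.29986320268895 [-25.49  26.34]
14 38 -88.88746524105565 [-26.01  22.3 ]
18 42 -89.17575682287128 [-24.37  22.44]
23 41 -88.245289063424 [-26.12  23.56]
tx ty tz [0.91 3.65 2.96] ax ay az [ 25.01 -25.22  87.34] rows>=11.0 t 23.2 pos [602.84 -21.89 264.69] j [-19.82  20.12  95.66  36.    61.84 -93.99] F [ 0.48  0.68 -0.46] g 59.55025273752234
```

View pics/c11.png

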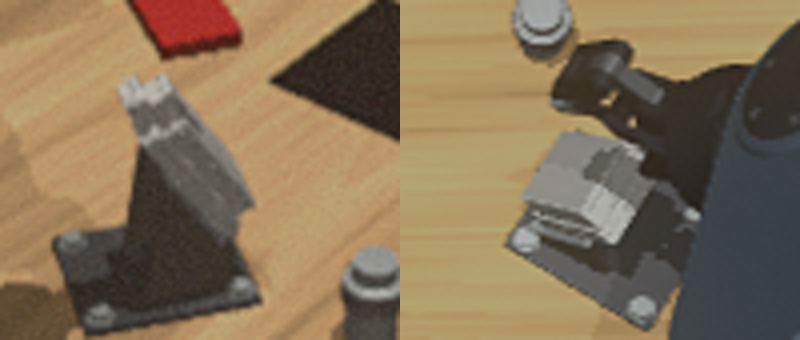

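Lid on the seat with its upper end at x≈-96, so it's against the lip. The tray is inverted on top with its upper end at -88. Now back round for the tray.

```bash
python3 -m creep '[{"tx":0,"ty":10,"tz":-2,"ax":2.1,"ay":-2.1,"az":7.3},{"tx":0,"ty":10,"tz":-5,"ax":4.2,"ay":-4.2,"az":14.6},{"tx":0,"ty":10,"tz":-5,"ax":6.3,"ay":-6.3,"az":21.9},{"tx":0,"ty":10,"tz":-5,"ax":8.4,"ay":-8.4,"az":29.2},{"tx":0,"ty":10,"tz":-5,"ax":10.5,"ay":-10.5,"az":36.5},{"tx":0,"ty":10,"tz":-5,"ax":12.5,"ay":-12.5,"az":43.7},{"tx":0,"ty":10,"tz":-5,"ax":14.6,"ay":-14.6,"az":51},{"tx":0,"ty":10,"tz":-5,"ax":16.7,"ay":-16.7,"az":58},{"tx":0,"ty":10,"tz":-5,"ax":18.8,"ay":-18.8,"az":65.5},{"tx":0,"ty":10,"tz":-5,"ax":21,"ay":-21,"az":73},{"tx":0,"ty":10,"tz":-5,"ax":23,"ay":-23,"az":80},{"tx":0,"ty":10,"tz":-5,"ax":25,"ay":-25.2,"az":87.3},{"tx":0,"ty":10,"tz":-5,"ax":25,"ay":-25.2,"az":87.3},{"tx":0,"ty":10,"tz":-5,"ax":25,"ay":-25.2,"az":87.3}]' 0.95; python3 - <<'E'
from h import *
go(S2W([-45.5,-1.5,125]),rot(-SM[:,2],-SM[:,1]))
E
```

```text
t: 24.6
tcp_pos: [605.6, -17.4, 273.1]
tool_rot: [-179.9, -0.0, 57.7]
wrist_force: [-0.4, 1.3, -0.3]
grip_width: 81.0
tx ty tz [ 97.13   1.15 118.28] ax ay az [  0.07 -58.02   0.25] rows>=6.8 t 24.6 pos [605.64 -17.43 273.07] j [-6.07 23.88 83.03  0.04 73.13 26.18] F [-0.35  1.26 -0.29] g 81.01412877803162
```

```bash
python3 -m creep '[{"tx":25,"ty":0,"tz":0,"ax":0,"ay":-7,"az":0},{"tx":50,"ty":0,"tz":5,"ax":0,"ay":-15,"az":0},{"tx":75,"ty":1,"tz":15,"ax":0,"ay":-23,"az":0},{"tx":97,"ty":1,"tz":30,"ax":0,"ay":-31,"az":0},{"tx":97,"ty":1,"tz":50,"ax":0,"ay":-39,"az":0.1},{"tx":97,"ty":1,"tz":75,"ax":0,"ay":-47,"az":0.2},{"tx":97,"ty":1,"tz":100,"ax":0,"ay":-54,"az":0.2},{"tx":97,"ty":1,"tz":118,"ax":0,"ay":-58,"az":0.2},{"tx":97,"ty":1,"tz":118,"ax":0,"ay":-58,"az":0.2},{"tx":97,"ty":1,"tz":118,"ax":0,"ay":-58,"az":0.2},{"tx":97,"ty":1,"tz":118,"ax":0,"ay":-58,"az":0.2}]' 0.95; python3 - <<'E'
from h import *
go(S2W([-45.5,-1.5,15]),rot(-SM[:,2],-SM[:,1]))
for n in('scene','top'):
    im=snap(n);l=((cloud(im)-SO)@SM).reshape(-1,3);g=im['color'].mean(-1).ravel()
    e=l[(l[:,0]<-80)&(l[:,0]>-105)&(l[:,2]>15)&(l[:,2]<27)&(abs(l[:,1])<40)];print(n,'tray',len(e),np.median(e[:,0]),np.percentile(e[:,1],[3,97]))
    e=l[(l[:,0]<-10)&(l[:,0]>-80)&(l[:,2]>23)&(l[:,2]<33)&(abs(l[:,1])<40)];print(n,'floor y',len(e),np.percentile(e[:,1],[2,98]),np.median(e[:,2]))
E
```

```text
t: 25.7
tcp_pos: [658.9, 63.7, 157.6]
tool_rot: [179.8, 57.7, 57.4]
wrist_force: [0.4, 0.5, 2.0]
grip_width: 81.5
tx ty tz [  1.85  -0.91 111.34] ax ay az [ 0.12 -0.28 -0.07] rows>=2.2 t 25.7 pos [658.87  63.71 157.56] j [ 14.74  60.7   50.78 -38.5  112.38  46.9 ] F [0.41 0.52 1.97] g 81.53325373004353
scene tray 87 -87.57428830395347 [-30.84  24.28]
scene floor y 145 [-31.27  22.66] 30.121782783619015
top tray 111 -89.27670486590239 [-28.86  23.58]
top floor y 258 [-28.96  23.07] 27.31150829787645
```

```bash
python3 -m creep '[{"tx":1,"ty":0,"tz":30,"ax":0,"ay":-0.3,"az":0},{"tx":1.5,"ty":-0.5,"tz":60,"ax":0,"ay":-0.3,"az":0},{"tx":1.8,"ty":-0.6,"tz":85,"ax":0,"ay":-0.3,"az":0},{"tx":1.8,"ty":-0.6,"tz":100,"ax":0,"ay":-0.3,"az":0},{"tx":1.8,"ty":-0.6,"tz":107,"ax":0,"ay":-0.3,"az":0},{"tx":1.8,"ty":-0.6,"tz":111,"ax":0,"ay":-0.3,"az":0},{"tx":1.8,"ty":-0.6,"tz":111,"ax":0,"ay":-0.3,"az":0}]' 0.95; python3 -m creep '[{"tx":0,"ty":0,"tz":0,"ax":0,"ay":0,"az":0},{"tx":0,"ty":0,"tz":0,"ax":0,"ay":0,"az":0},{"tx":0,"ty":0,"tz":0,"ax":0,"ay":0,"az":0},{"tx":0,"ty":0,"tz":0,"ax":0,"ay":0,"az":0},{"tx":0,"ty":0,"tz":0,"ax":0,"ay":0,"az":0},{"tx":0,"ty":0,"tz":0,"ax":0,"ay":0,"az":0}]' 0; python3 -c "
from h import *
s=sensors.read_state();print(SM.T@(s['tcp_pos']-SO),SM.T@s['wrist_force'])"
```

```text
t: 26.5
tcp_pos: [608.9, -14.3, 97.5]
tool_rot: [179.6, 58.0, 57.2]
wrist_force: [-0.1, 0.1, 0.6]
grip_width: 81.4
t: 27.1
tcp_pos: [609.6, -13.5, 98.1]
tool_rot: [179.5, 57.9, 57.2]
wrist_force: [2.7, 5.7, 3.6]
grip_width: 51.9
[-46.05  -2.07  17.15] [0.27 0.83 7.24]
```

```bash
python3 -m creep '[{"tx":0,"ty":0,"tz":-1,"ax":0,"ay":0,"az":0},{"tx":0,"ty":0,"tz":-2,"ax":0,"ay":0,"az":0},{"tx":0,"ty":0,"tz":-4,"ax":0,"ay":0,"az":0},{"tx":0,"ty":0,"tz":-6,"ax":0,"ay":0,"az":0},{"tx":0,"ty":0,"tz":-8,"ax":0,"ay":0,"az":0},{"tx":0,"ty":0,"tz":-11,"ax":0,"ay":0,"az":0},{"tx":0,"ty":0,"tz":-14,"ax":0,"ay":0,"az":0},{"tx":0,"ty":0,"tz":-18,"ax":0,"ay":0,"az":0},{"tx":0,"ty":0,"tz":-23,"ax":0,"ay":0,"az":0},{"tx":0,"ty":0,"tz":-30,"ax":0,"ay":0,"az":0},{"tx":0,"ty":0,"tz":-40,"ax":0,"ay":0,"az":0},{"tx":0,"ty":0,"tz":-55,"ax":0,"ay":0,"az":0},{"tx":0,"ty":0,"tz":-75,"ax":0,"ay":0,"az":0},{"tx":0,"ty":0,"tz":-90,"ax":0,"ay":0,"az":0},{"tx":0,"ty":0,"tz":-100,"ax":0,"ay":0,"az":0},{"tx":0,"ty":0,"tz":-100,"ax":0,"ay":0,"az":0}]' -; python3 - <<'E'
from h import *
for n in('scene','top'): 
    im=snap(n,'d12%s.png'%n)
    l=((cloud(im)-SO)@SM).reshape(-1,3);e=l[(l[:,0]<-83)&(l[:,0]>-105)&(l[:,2]>-2)&(l[:,2]<16)&(abs(l[:,1])<28)];print('lid end',np.median(e[:,0]))
a=cv2.imread('pics/d12scene.png')[140:235,195:295];b=cv2.imread('pics/d12top.png')[130:225,205:305]
f=lambda c:cv2.resize(c,None,fx=4,fy=4,interpolation=cv2.INTER_CUBIC)
cv2.imwrite('pics/c12.png',np.hstack([f(a),f(b)]))
s=sensors.read_state();print(s['wrist_force'],s['grip_width'])
go([599,254,110],down(-44.5))
E
```

```text
t: 28.7
tcp_pos: [655.3, 59.3, 151.9]
tool_rot: [179.4, 57.9, 57.1]
wrist_force: [-0.6, 0.1, -1.6]
grip_width: 52.1
lid end -95.42086803384468
lid end -96.70884832966476
[ 0.18  0.82 -2.58] 52.10617832608972
tx ty tz [ 106.07 -152.05  -93.65] ax ay az [ 6.35 57.7  10.93] rows>=6.9 t 28.8 pos [654.57  58.09 150.85] j [ 14.48  60.48  52.35 -38.58 111.27  47.6 ] F [ 0.18  0.82 -2.58] g 52.10617832608972
```

View pics/c12.png

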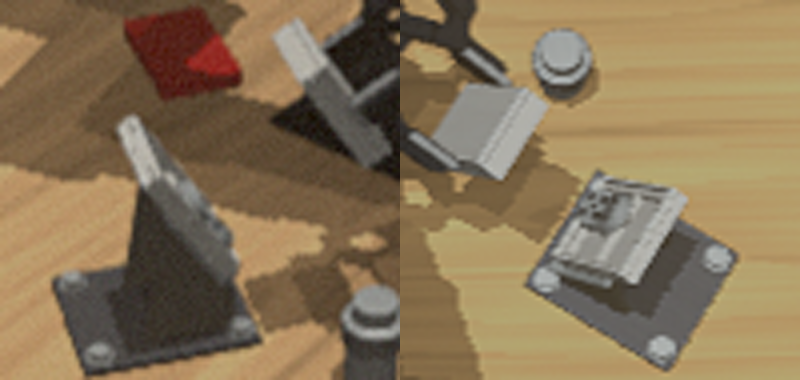

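```bash
python3 - <<'E'
from h import *
for n in('scene','top'):
    im=load(n);l=((cloud(im)-SO)@SM);g=im['color'].mean(-1)
    print(n)
    for x0 in range(-92,0,8):
        r=[]
        for y0 in(-26,-18,-10,-2,6,14,22):
            k=(abs(l[...,0]-x0)<4)&(abs(l[...,1]-y0)<4)&(l[...,2]>-8)&(l[...,2]<25);r.append('%5.1f(%3d)'%(np.median(l[k][:,2]),np.median(g[k])) if k.sum()>1 else '    -     ')
        print(x0,*r)
E
```

```text
scene
-92   9.8(171)   9.6(168)   6.1(173)   6.9(177)  10.3(180)   8.8(173)   8.8(162)
-84     -          -          -          -          -          -          -     
-76     -          -          -          -          -          -       14.6( 96)
-68     -          -          -          -          -          -       12.6( 96)
-60   5.9(104)  15.4(139)  17.4(135)     -          -          -        9.3( 89)
-52  -5.0( 62)  17.4(129)     -       20.1(110)     -          -        9.5( 94)
-44  16.2( 82)     -          -          -          -          -       10.2(118)
-36  -5.1( 52)     -          -          -          -          -       13.4(103)
-28  -5.6( 57)  14.0( 94)  14.1( 97)     -          -          -          -     
-20  13.9( 78)  16.0( 96)  16.7( 96)  16.0(125)     -          -          -     
-12  -5.9( 58)  18.0( 96)  19.0(117)     -          -          -          -     
-4  -5.6( 55)  14.6(132)     -       19.5(138)     -          -       15.2(149)
top
-92   3.6(170)   8.7(178)   6.6(176)   7.9(173)   3.2(177)   7.8(170)   3.3(177)
-84     -          -          -       
[... 151 characters left out ...]
 1.2(142)   0.5(143)   1.7(143)   1.4(141)   7.1(136)
-60   2.2(129)  11.8(140)  13.4(141)  13.4(140)   1.2(142)   1.0(141)   6.1(141)
-52   5.4(147)   5.4(140)   2.5(139)   7.1(142)   4.1(157)   3.5(167)   7.6(147)
-44  14.6( 94)  15.2( 94)  15.4( 86)  15.5( 86)     -          -        9.1(140)
-36     -       13.1( 75)  14.6( 83)     -        1.1(151)   3.0(141)   7.0(144)
-28     -       11.9( 88)  12.8( 96)   9.8( 95)   1.0(142)   2.7(141)   4.3(136)
-20  12.4(136)  13.7(108)  13.4(123)  12.3(123)   1.3(143)   1.5(141)     -     
-12  11.7(130)  15.6( 99)  15.3(126)   7.7( 98)   2.6(151)   2.3(146)   7.5(157)
-4  11.0(165)     -          -       11.0(147)   7.9(168)   9.2(167)   9.7(155)
```

The crop shows the tray off cleanly and the plates in the lid. That was picture 12, so the rest is checked numerically. Some plate readings look high, so I'll check whether they lie flat.

```bash
python3 - <<'E'
from h import *
for n in('top','scene'):
    S=[snap(n) for _ in range(6)];im=S[0]
    z=np.stack([s['z_map'] for s in S]);im['z_map']=np.where((z>0).sum(0)>2,np.nanmedian(np.where(z>0,z,np.nan),0),0).astype(np.float32)
    im['color']=np.mean([s['color'] for s in S],0);np.savez('avg_%s.npz'%n,**im)
    l=((cloud(im)-SO)@SM);g=im['color'].mean(-1)
    p=proj(im,[S2W([x,y,12]) for x in(-100,6) for y in(-36,36)]);u0,v0=p.min(0).astype(int);u1,v1=p.max(0).astype(int)+1
    print(n,u0,u1,v0,v1)
    for v in range(v0,v1+1,1):
        print(v,' '.join('%3d,%3d,%3d:%3d'%(*l[v,u].round(),g[v,u]) if np.isfinite(l[v,u,0]) and abs(l[v,u,1])<27 and -92<l[v,u,0]<2 and -4<l[v,u,2]<25 else '.' for u in range(u0,u1+1)))
E
```

```text
top 239 274 173 201
173 . . . . . . . . . . . . . . . . . . . . . . . . . . . . . . . . . . . .
174 . . . . . . . . . . . . . . . . . . . . . . . . . . . . . . . . . . . .
175 . . . . . . . . . . . . . . . . . . . . . . . . . . . . . . . . . . . .
176 . . . . . . . . . . . . . . . . . . . . . . . . . . . . . . . . . . . .
177 . . . . . . . . . . . . . .  -3,-24, 13:157 -13,-24, 15:154 -18,-24, 15:141 -20,-26, 13:123 . . . . . . . . . . . . . . . . . .
178 . . . . . . . . . . . . .  -9,-19, 16: 98 -13,-20, 16: 91 -15,-21, 14:134 -18,-22, 13:132 -23,-23, 13:144 -25,-24, 12:146 . -41,-24, 15: 90 -50,-23, 17: 94 -51,-24, 15: 93 . . . . . . . . . . . . .
179 . . . . . . . . . . . .  -8,-16, 17:114 -12,-17, 16: 78 -13,-18, 14: 96 -16,-19, 13:129 -23,-19, 14: 92 -25,-20, 13: 70 -26,-22, 11: 96 -40,-20, 15: 65 -46,-20, 16: 94 -55,-20, 18:120 -56,-21, 16:122 -53,-23, 12:105 -48,-26,  7:136 . . . . . . . . . . .
180 . . . . . . . . . . .  -5,-13, 17:126 -11,-13, 17:134 -13,-14, 15:134 -16,-15, 14:133 -20,-16, 14:124 -22,-17, 12: 81 -27,-18, 12: 74 -35,-17, 14: 84 -44,-17, 16: 68 -52,-17, 17:10
[... 9705 characters left out ...]
 . . . . . . . . . . . -14,-24, 15: 79 -13,-25, 17: 90 . . . .
201 . . . . . . . . . . . . . . . . . . . . . . . . . . .  -2,-16, 13: 89   0,-15, 15:132 . . .
202 . . . . . . . . . . . . . . . . . . . . . . . . . . . .  -2,-22, 15:154 . . .
203 . . . . . . . . . . . . . . . . . . . . . . . . . . . . . . . .
204 . . . . . . . . . . . . . . . . . . . . . . . . . . . . . . . .
205 . . . . . . . . . . . . . . . . . . . . . . . . . . . . . . . .
206 . . . . . . . . . . . . . . . . . . . . . . . . . . . . . . . .
207 . . . . . . . . . . . . . . . . . . . . . . . . . . . . . . . .
208 . . . . . . . . . . . . . . . . . . . . . . . . . . . . . . . .<stdin>:4: RuntimeWarning: All-NaN slice encountered
```

Numeric check: the plates did land in the lid, but neither lies flat. The upper one leans over the rib at x≈-50, and the lower one rests with its edge on the border at x≈-6. I'll lay the tray down first, then correct the plates.

```bash
python3 -m creep '[{"tx":6,"ty":-12,"tz":-9,"ax":0.7,"ay":6,"az":1},{"tx":14,"ty":-30,"tz":-18,"ax":1.3,"ay":12,"az":2},{"tx":24,"ty":-48,"tz":-27,"ax":2,"ay":18,"az":3.4},{"tx":36,"ty":-66,"tz":-37,"ax":2.6,"ay":24,"az":4.5},{"tx":48,"ty":-84,"tz":-48,"ax":3.3,"ay":30,"az":5.7},{"tx":60,"ty":-102,"tz":-59,"ax":4,"ay":36,"az":6.8},{"tx":74,"ty":-120,"tz":-70,"ax":4.6,"ay":42,"az":8},{"tx":88,"ty":-136,"tz":-80,"ax":5.3,"ay":48,"az":9},{"tx":100,"ty":-147,"tz":-89,"ax":6,"ay":54,"az":10.2},{"tx":106,"ty":-152,"tz":-93.5,"ax":6.35,"ay":57.7,"az":10.9},{"tx":106,"ty":-152,"tz":-93.5,"ax":6.35,"ay":57.7,"az":10.9},{"tx":106,"ty":-152,"tz":-93.5,"ax":6.35,"ay":57.7,"az":10.9}]' -; python3 - <<'E'
from h import *
go([599,254,14],down(-44.5))
s=sensors.read_state();im=snap('scene');P=cloud(im);Rc=R.from_euler('xyz',s['tool_rot'],degrees=True)
l=Rc.inv().apply((P-s['tcp_pos']).reshape(-1,3));g=im['color'].mean(-1).ravel()
k=(abs(l[:,0])<55)&(abs(l[:,1])<40)&(l[:,2]>-30)&(l[:,2]<25)&(g>70);q=l[k];print(k.sum(),np.percentile(q,[2,10,50,90,98],axis=0))
E
```

```text
t: 30.6
tcp_pos: [599.2, 253.5, 110.7]
tool_rot: [180.0, 0.1, 45.5]
wrist_force: [0.8, -0.7, -1.5]
grip_width: 52.0
tx ty tz [ 0.36 -0.56 96.67] ax ay az [0.03 0.09 0.05] rows>=1.9 t 30.6 pos [599.22 253.49 110.67] j [18.86 38.   84.09 -0.07 57.97 63.35] F [ 0.77 -0.66 -1.51] g 52.01984364647522
394 [[-39.96 -25.9  -17.86]
 [-36.17 -18.01 -10.56]
 [ -9.96  20.67  -7.57]
 [ 36.47  29.2    7.19]
 [ 42.22  32.47  10.57]]
```

```bash
python3 -m creep '[{"tx":0,"ty":0,"tz":25,"ax":0,"ay":0,"az":0},{"tx":0,"ty":0,"tz":55,"ax":0,"ay":0,"az":0},{"tx":0,"ty":0,"tz":78,"ax":0,"ay":0,"az":0},{"tx":0,"ty":0,"tz":90,"ax":0,"ay":0,"az":0},{"tx":0,"ty":0,"tz":94,"ax":0,"ay":0,"az":0},{"tx":0,"ty":0,"tz":96,"ax":0,"ay":0,"az":0},{"tx":0,"ty":0,"tz":97,"ax":0,"ay":0,"az":0},{"tx":0,"ty":0,"tz":97,"ax":0,"ay":0,"az":0}]' -; python3 -c "
from h import *
s=sensors.read_state();print(s['tcp_pos'],s['wrist_force'])"
```

```text
t: 31.45
tcp_pos: [600.0, 253.6, 14.5]
tool_rot: [179.9, 0.0, 45.5]
wrist_force: [0.1, -0.6, -1.1]
grip_width: 52.0
[599.95 253.65  14.54] [ 0.13 -0.6  -1.15]
```

```bash
python3 -m creep '[{"tx":0,"ty":0,"tz":1,"ax":0,"ay":0,"az":0},{"tx":0,"ty":0,"tz":2,"ax":0,"ay":0,"az":0},{"tx":0,"ty":0,"tz":3,"ax":0,"ay":0,"az":0},{"tx":0,"ty":0,"tz":3,"ax":0,"ay":0,"az":0}]' -; python3 -c "
from h import *
s=sensors.read_state();print(s['tcp_pos'],s['wrist_force'])"
```

```text
t: 31.85
tcp_pos: [600.3, 253.8, 12.8]
tool_rot: [179.9, -0.0, 45.6]
wrist_force: [-3.9, -0.6, 9.3]
grip_width: 52.2
[600.3  253.8   12.78] [-3.87 -0.6   9.33]
```

Contact at 9 N, so the tray is on the mat. I release and go up, then re-check the plates.

```bash
python3 -m creep '[{"tx":0,"ty":0,"tz":0,"ax":0,"ay":0,"az":0},{"tx":0,"ty":0,"tz":0,"ax":0,"ay":0,"az":0},{"tx":0,"ty":0,"tz":0,"ax":0,"ay":0,"az":0},{"tx":0,"ty":0,"tz":0,"ax":0,"ay":0,"az":0},{"tx":0,"ty":0,"tz":-10,"ax":0,"ay":0,"az":0},{"tx":0,"ty":0,"tz":-40,"ax":0,"ay":0,"az":0},{"tx":0,"ty":0,"tz":-85,"ax":0,"ay":0,"az":0},{"tx":0,"ty":0,"tz":-130,"ax":0,"ay":0,"az":0},{"tx":0,"ty":0,"tz":-150,"ax":0,"ay":0,"az":0},{"tx":0,"ty":0,"tz":-150,"ax":0,"ay":0,"az":0}]' 1; python3 - <<'E'
from h import *
print(sensors.read_state()['tcp_pos'])
im=snap('scene');P=cloud(im);g=im['color'].mean(-1)
k=(abs(P[...,0]-600)<70)&(abs(P[...,1]-254)<70)&(P[...,2]>8)&(P[...,2]<40)&(g>70);q=P[k]
print('tray on mat',k.sum(),cv2.minAreaRect(q[q[:,2]>19][:,:2].astype(np.float32)),np.percentile(q[:,2],[5,50,95]))
S=[snap('top') for _ in range(6)];im=S[0]
z=np.stack([s['z_map'] for s in S]);im['z_map']=np.median(z,0).astype(np.float32)
l=((cloud(im)-SO)@SM);l=l+[0,1.3,1.7];m=(np.abs(l[...,1])<25)&(l[...,0]>-92)&(l[...,0]<0)&(l[...,2]>2)&(l[...,2]<24)
q=l[m]
up=q[(q[:,0]<-33)&(q[:,0]>-57)&(q[:,2]>13.5)&(q[:,1]<4)];lo=q[(q[:,0]>-30)&(q[:,0]<-8)&(q[:,2]>11.5)&(q[:,1]<3)&(q[:,1]>-24)]
for n,w in(('upper',up),('lower',lo)):
    A=np.c_[w[:,:2],np.ones(len(w))];c,*_=np.linalg.lstsq(A,w[:,2],rcond=None);r=abs(A@c-w[:,2])<1.2;c,*_=np.linalg.lstsq(A[r],w[r,2],rcond=None)
    print(n,len(w),'x',np.percentile(w[:,0],[2,98]),'y',np.percentile(w[:,1],[2,98]),'z',np.percentile(w[:,2],[2,98]),'dz/dx,dz/dy',c,'tilt',np.degrees(np.arctan(np.hypot(c[0],c[1]))))
E
```

```text
t: 32.85
tcp_pos: [601.5, 254.4, 167.2]
tool_rot: [179.7, -0.4, 45.6]
wrist_force: [-0.4, 0.1, -0.3]
grip_width: 85.2
[601.55 254.43 167.19]
tray on mat 407 ((603.9346923828125, 252.29443359375), (84.66595458984375, 60.16025161743164), 42.534420013427734) [10.37 20.83 24.18]
upper 35 x [-56.19 -36.47] y [-22.52   2.73] z [13.59 19.31] dz/dx,dz/dy [-0.04 -0.01 15.17] tilt 2.0822231699270057
lower 50 x [-28.02  -8.58] y [-22.95   1.71] z [12.57 18.33] dz/dx,dz/dy [ 0.28  0.01 20.84] tilt 15.713227034203618
```

The tray is flat on the mat. To seat the plates properly I'll lift the lid a little, tip it gently the other way so the plates slide back into their own compartments, and set it back. First I check the kinematics for that.

```bash
python3 - <<'E'
from ik import *
p=calib().x;x,y,z=SM.T
go(S2W([-48,-1.2,110]),rot(-z,-y))
P=S2W([-70,-1.2,130]);print('P',P)
for a in(0,30,58,80,95,105):
    r=R.from_matrix(rot(-z,-y))*R.from_rotvec([0,a,0],degrees=True)
    print(a,r.as_matrix()[:,2],[np.round(s) for s in ik(P,r.as_matrix(),p,5)])
E
```

```text
tx ty tz [-107.95  177.28   12.77] ax ay az [ -6.01 -57.72 -10.92] rows>=6.9 t 33.2 pos [599.61 253.73 161.51] j [18.87 34.63 82.1  -0.07 63.31 63.34] F [0.4  0.64 0.06] g 85.44470451085269
P [653.43  56.98 178.25]
0 [-0.46 -0.72 -0.53] [array([ 14.,  59.,  52., -39., 113.,  46.])]
30 [-0.25 -0.4  -0.88] [array([  9.,  45.,  66., -21.,  89.,  46.])]
58 [-0.  0. -1.] [array([ 1., 34., 81., -0., 65., 33.])]
80 [ 0.2   0.32 -0.93] [array([-7., 30., 91., 25., 52., 11.])]
95 [ 0.32  0.51 -0.8 ] [array([-12.,  30.,  96.,  47.,  50., -10.])]
105 [ 0.39  0.62 -0.68] [array([-16.,  31., 100.,  62.,  53., -24.])]
```

```bash
python3 -m creep '[{"tx":-16,"ty":20,"tz":-10,"ax":-0.6,"ay":-7,"az":-1},{"tx":-32,"ty":42,"tz":-18,"ax":-1.4,"ay":-14,"az":-2.5},{"tx":-48,"ty":64,"tz":-22,"ax":-2.1,"ay":-21,"az":-4},{"tx":-64,"ty":86,"tz":-22,"ax":-2.9,"ay":-28,"az":-5.3},{"tx":-78,"ty":108,"tz":-18,"ax":-3.6,"ay":-35,"az":-6.6},{"tx":-90,"ty":130,"tz":-12,"ax":-4.4,"ay":-42,"az":-8},{"tx":-100,"ty":150,"tz":-4,"ax":-5.1,"ay":-49,"az":-9.3},{"tx":-108,"ty":168,"tz":5,"ax":-5.7,"ay":-55,"az":-10.4},{"tx":-108,"ty":177,"tz":12.5,"ax":-6,"ay":-57.7,"az":-10.9},{"tx":-108,"ty":177,"tz":12.5,"ax":-6,"ay":-57.7,"az":-10.9},{"tx":-108,"ty":177,"tz":12.5,"ax":-6,"ay":-57.7,"az":-10.9},{"tx":-108,"ty":177,"tz":12.5,"ax":-6,"ay":-57.7,"az":-10.9}]' 1; python3 - <<'E'
from h import *
go(S2W([-48,-1.2,-3]),rot(-SM[:,2],-SM[:,1]))
E
```

```text
t: 34.4
tcp_pos: [650.5, 53.1, 150.4]
tool_rot: [179.9, 57.8, 57.4]
wrist_force: [-0.5, -0.4, -0.5]
grip_width: 85.3
tx ty tz [  0.63   0.39 114.12] ax ay az [ 0.02 -0.15 -0.07] rows>=2.3 t 34.4 pos [650.45  53.13 150.38] j [ 14.15  59.87  53.63 -38.41 110.62  47.8 ] F [-0.46 -0.39 -0.51] g 85.29808186481443
```

```bash
python3 -m creep '[{"tx":0.5,"ty":0.4,"tz":30,"ax":0,"ay":0,"az":0},{"tx":0.6,"ty":0.4,"tz":60,"ax":0,"ay":-0.1,"az":0},{"tx":0.6,"ty":0.4,"tz":85,"ax":0,"ay":-0.1,"az":0},{"tx":0.6,"ty":0.4,"tz":100,"ax":0,"ay":-0.1,"az":0},{"tx":0.6,"ty":0.4,"tz":107,"ax":0,"ay":-0.1,"az":0},{"tx":0.6,"ty":0.4,"tz":111,"ax":0,"ay":-0.1,"az":0},{"tx":0.6,"ty":0.4,"tz":114,"ax":0,"ay":-0.1,"az":0},{"tx":0.6,"ty":0.4,"tz":114,"ax":0,"ay":-0.1,"az":0}]' 1; python3 -m creep '[{"tx":0,"ty":0,"tz":0,"ax":0,"ay":0,"az":0},{"tx":0,"ty":0,"tz":0,"ax":0,"ay":0,"az":0},{"tx":0,"ty":0,"tz":0,"ax":0,"ay":0,"az":0},{"tx":0,"ty":0,"tz":0,"ax":0,"ay":0,"az":0},{"tx":0,"ty":0,"tz":0,"ax":0,"ay":0,"az":0},{"tx":0,"ty":0,"tz":0,"ax":0,"ay":0,"az":0}]' 0; python3 -c "
from h import *
s=sensors.read_state();print(SM.T@(s['tcp_pos']-SO),SM.T@s['wrist_force'])"
```

```text
t: 35.2
tcp_pos: [599.4, -28.0, 89.5]
tool_rot: [179.8, 57.9, 57.3]
wrist_force: [0.7, 0.5, 0.1]
grip_width: 85.3
t: 35.8
tcp_pos: [600.1, -27.2, 90.1]
tool_rot: [179.6, 57.8, 57.2]
wrist_force: [3.3, 3.8, 3.2]
grip_width: 62.5
[-48.06  -1.43  -1.18] [-0.06 -0.77  5.91]
```

```bash
python3 -m creep '[{"tx":0,"ty":0,"tz":-1,"ax":0,"ay":0,"az":0},{"tx":0,"ty":0,"tz":-3,"ax":0,"ay":0,"az":0},{"tx":0,"ty":0,"tz":-7,"ax":0,"ay":0,"az":0},{"tx":-1,"ty":0,"tz":-13,"ax":0,"ay":0,"az":0},{"tx":-3,"ty":0,"tz":-21,"ax":0,"ay":0,"az":0},{"tx":-6,"ty":0,"tz":-31,"ax":0,"ay":0,"az":0},{"tx":-9,"ty":0,"tz":-43,"ax":0,"ay":0,"az":0},{"tx":-12,"ty":0,"tz":-56,"ax":0,"ay":0,"az":0},{"tx":-15,"ty":0,"tz":-70,"ax":0,"ay":0,"az":0},{"tx":-18,"ty":0,"tz":-84,"ax":0,"ay":0,"az":0},{"tx":-20,"ty":0,"tz":-98,"ax":0,"ay":0,"az":0},{"tx":-22,"ty":0,"tz":-110,"ax":0,"ay":0,"az":0},{"tx":-22,"ty":0,"tz":-120,"ax":0,"ay":0,"az":0},{"tx":-22,"ty":0,"tz":-126,"ax":0,"ay":0,"az":0},{"tx":-22,"ty":0,"tz":-130,"ax":0,"ay":0,"az":0},{"tx":-22,"ty":0,"tz":-130,"ax":0,"ay":0,"az":0}]' -; cat > plates.py <<'E'
from h import *
def look(tool=False,k=6,names=('top','scene')):
    s=sensors.read_state();Rc=R.from_euler('xyz',s['tool_rot'],degrees=True)
    print('t',s['t'],'seat',SM.T@(s['tcp_pos']-SO),'F',s['wrist_force'],'g',s['grip_width'])
    for n in names:
        S=[snap(n) for _ in range(k)];im=S[0]
        im['z_map']=np.median(np.stack([q['z_map'] for q in S]),0).astype(np.float32);P=cloud(im)
        if tool: l=(P-s['tcp_pos'])@Rc.as_matrix();l=l*[1,-1,-1]+[-48,-1.4,-1.2]
        else: l=(P-SO)@SM
        print(n)
        for x0 in range(-94,2,5):
            r=[]
            for y0 in range(-27,28,6):
                m=(abs(l[...,0]-x0)<2.6)&(abs(l[...,1]-y0)<3.1)&(l[...,2]>-4)&(l[...,2]<24);r.append('%5.1f'%np.median(l[m][:,2]) if m.any() else '   . ')
            print('%4d'%x0,*r)
E
python3 -c "
from plates import *
s=sensors.read_state();print(s['tcp_pos'],s['grip_width'],s['wrist_force'])"
```

```text
t: 37.4
tcp_pos: [652.8, 56.2, 177.9]
tool_rot: [179.6, 57.8, 57.3]
wrist_force: [-0.3, -0.5, -2.1]
grip_width: 62.2
[652.76  56.21 177.95] 62.20738680496572 [-0.26 -0.46 -2.12]
```

```bash
python3 -m creep '[{"tx":0,"ty":0,"tz":0,"ax":0,"ay":2,"az":0},{"tx":0,"ty":0,"tz":0,"ax":0,"ay":6,"az":0},{"tx":0,"ty":0,"tz":0,"ax":0,"ay":11,"az":0},{"tx":0,"ty":0,"tz":0,"ax":0,"ay":17,"az":0},{"tx":0,"ty":0,"tz":0,"ax":0,"ay":23,"az":0},{"tx":0,"ty":0,"tz":0,"ax":0,"ay":29,"az":0},{"tx":0,"ty":0,"tz":0,"ax":0,"ay":35,"az":0},{"tx":0,"ty":0,"tz":0,"ax":0,"ay":41,"az":0},{"tx":0,"ty":0,"tz":0,"ax":0,"ay":47,"az":0},{"tx":0,"ty":0,"tz":0,"ax":0,"ay":52,"az":0},{"tx":0,"ty":0,"tz":0,"ax":0,"ay":57,"az":0},{"tx":0,"ty":0,"tz":0,"ax":0,"ay":62,"az":0},{"tx":0,"ty":0,"tz":0,"ax":0,"ay":67,"az":0},{"tx":0,"ty":0,"tz":0,"ax":0,"ay":71,"az":0},{"tx":0,"ty":0,"tz":0,"ax":0,"ay":75,"az":0},{"tx":0,"ty":0,"tz":0,"ax":0,"ay":79,"az":0},{"tx":0,"ty":0,"tz":0,"ax":0,"ay":83,"az":0},{"tx":0,"ty":0,"tz":0,"ax":0,"ay":86,"az":0},{"tx":0,"ty":0,"tz":0,"ax":0,"ay":88,"az":0},{"tx":0,"ty":0,"tz":0,"ax":0,"ay":88,"az":0}]' -; python3 -c "
from plates import *
look(True,2)"
```

```text
t: 39.4
tcp_pos: [652.1, 55.2, 177.8]
tool_rot: [179.8, -30.2, 57.5]
wrist_force: [-0.9, 0.5, -1.9]
grip_width: 62.5
t 39.4 seat [-70.77  -1.04 127.9 ] F [-0.86  0.5  -1.93] g 62.518946827483475
top
 -94    .     .     .     .     .     .     .     .     .     . 
 -89    .     .     .     .     .     .     .     .     .     . 
 -84    .     .     .     .     .     .     .     .     .     . 
 -79    .     .     .     .     .     .     .     .     .     . 
 -74    .     .     .     .     .     .     .     .     .     . 
 -69    .     .     .     .     .     .     .     .     .     . 
 -64    .     .     .     .     .     .     .     .     .     . 
 -59    .     .     .     .     .    2.0    .     .     .     . 
 -54   7.7  16.6  17.3  18.0  17.5   2.6   1.9   1.8   2.9    . 
 -49   8.8  16.1  16.5  16.1  17.0   5.8   5.1   5.5   6.6    . 
 -44   4.4  15.6  15.8  16.7  15.9   2.6   2.2   1.8   1.9    . 
 -39   1.5  14.5  14.3  14.4  11.6   1.5   1.4   2.7   8.8  11.5
 -34   3.9   1.4  13.1  13.4   2.8   1.0   1.1   2.1   4.8   8.4
 -29   6.0  11.0  10.5  10.2  11.5   0.8   1.4   2.2   4
[... 1004 characters left out ...]
.     .     .     .     .     .     .     .     . 
 -44    .     .     .     .     .     .     .     .     .     . 
 -39    .     .     .     .     .     .     .     .     .     . 
 -34    .    7.8   5.1  -3.7    .     .     .     .    4.7   5.9
 -29    .    5.9   2.6   4.5   7.3    .   -1.2  -0.4   0.3   5.6
 -24    .    5.9   8.4   8.0   8.6    .   -0.4   0.4   0.9   6.8
 -19   6.8   9.3  10.5  10.9  11.1   7.8    .    0.8   1.7   6.9
 -14   8.9  10.1  12.4  11.2  12.1  10.7    .    1.4   0.9   6.8
  -9    .   11.0  13.1  13.7  13.3    .     .   -0.2   1.5   6.0
  -4   3.6   6.5   8.8  13.9    .    5.9   3.6   4.1   4.0   8.1
   1   7.9   8.0   8.6   7.8   8.7   8.7   7.2   9.4   7.9   8.1
```

```bash
python3 -m creep '[{"tx":0,"ty":0,"tz":0,"ax":0,"ay":3,"az":0},{"tx":0,"ty":0,"tz":0,"ax":0,"ay":6,"az":0},{"tx":0,"ty":0,"tz":0,"ax":0,"ay":9,"az":0},{"tx":0,"ty":0,"tz":0,"ax":0,"ay":12,"az":0},{"tx":0,"ty":0,"tz":0,"ax":0,"ay":15,"az":0},{"tx":0,"ty":0,"tz":0,"ax":0,"ay":18,"az":0},{"tx":0,"ty":0,"tz":0,"ax":0,"ay":18,"az":0},{"tx":0,"ty":0,"tz":0,"ax":0,"ay":18,"az":0}]' -; python3 -c "
from plates import *
look(True,2)
print(sensors.read_state()['joints'])"
```

```text
t: 40.4
tcp_pos: [653.0, 56.3, 178.3]
tool_rot: [179.7, -48.0, 57.8]
wrist_force: [1.3, -0.1, -0.2]
grip_width: 62.3
t 40.4 seat [-70.5   -1.18 129.3 ] F [ 1.32 -0.13 -0.22] g 62.28585785684034
top
 -94   4.1   6.4    .     .     .     .     .     .     .     . 
 -89   3.9   8.8  10.2   8.9   9.8   2.7    .     .     .     . 
 -84   5.3  10.0  10.8  10.9  10.8   1.9   1.2    .     .     . 
 -79   7.1  10.0  10.9  11.4  11.0   3.0   1.8    .     .     . 
 -74   4.6  10.9  10.6   9.9  11.1   5.2   1.3   2.4    .     . 
 -69   2.4   9.2  10.8  12.0  10.3   4.9   1.6   1.7   1.3    . 
 -64   1.5   1.2   9.4   7.8   4.2   1.4   1.1   1.9   1.8    . 
 -59   1.5   0.2   1.2   3.2   3.2   1.7   1.4   3.0   1.6    . 
 -54   6.5   0.8   2.7   2.4   3.1   3.0   1.9   1.5  15.4    . 
 -49   5.4   7.7  10.0   6.1   6.7   5.8   3.8   6.4   6.6    . 
 -44   6.5   7.5  10.9  10.4  10.1   1.4   1.9   2.1   4.5    . 
 -39   7.7  10.5  10.5  10.6  10.9   1.6   1.7   2.4   4.7  12.5
 -34   4.9  10.0  11.3   9.8  10.3   4.7   1.5   1.5   2.0   9.1
 -29   4.8   9.0  10.9   9.9   9.3   2.0   1.9   1.5   7.
[... 1047 characters left out ...]
   9.3
 -44    .     .     .     .     .     .   -0.6  -1.0   0.2  12.9
 -39   4.4   6.8   8.2   7.1   8.4    .     .   -1.8   2.1  12.9
 -34   7.0   6.9   7.6   7.6   7.6   6.6    .   -2.0   2.5  12.6
 -29   4.8   7.2   7.1   7.5   7.7    .     .   -1.6   0.4   7.8
 -24    .    4.2   7.7   6.6   7.0    .   -1.8  -1.7   1.1   6.3
 -19    .    1.0   4.2   1.8  -0.7  -0.8  -1.9  -1.2   1.6   7.2
 -14    .   -1.0  -1.1  -2.1  -1.5  -1.2  -1.1  -0.9   1.3   8.1
  -9    .     .   -2.0  -0.5  -1.5  -1.0  -1.6  -1.4   1.1   6.4
  -4   5.8   4.7   4.6   4.6   4.9   4.5   4.8   4.8   4.5   8.5
   1   7.3   3.1   6.8   9.5   3.9   7.0   3.6   5.2   7.3   0.9
[-16.11  31.33  99.95  63.1   53.14 -26.14]
```

Both plates are now flat in their own compartments: uniform ≈10.5 at x -90..-64 and -49..-24. I tilt back gently.

```bash
python3 -m creep '[{"tx":0,"ty":0,"tz":0,"ax":0,"ay":-2,"az":0},{"tx":0,"ty":0,"tz":0,"ax":0,"ay":-6,"az":0},{"tx":0,"ty":0,"tz":0,"ax":0,"ay":-11,"az":0},{"tx":0,"ty":0,"tz":0,"ax":0,"ay":-17,"az":0},{"tx":0,"ty":0,"tz":0,"ax":0,"ay":-23,"az":0},{"tx":0,"ty":0,"tz":0,"ax":0,"ay":-29,"az":0},{"tx":0,"ty":0,"tz":0,"ax":0,"ay":-35,"az":0},{"tx":0,"ty":0,"tz":0,"ax":0,"ay":-41,"az":0},{"tx":0,"ty":0,"tz":0,"ax":0,"ay":-47,"az":0},{"tx":0,"ty":0,"tz":0,"ax":0,"ay":-53,"az":0},{"tx":0,"ty":0,"tz":0,"ax":0,"ay":-58,"az":0},{"tx":0,"ty":0,"tz":0,"ax":0,"ay":-63,"az":0},{"tx":0,"ty":0,"tz":0,"ax":0,"ay":-67,"az":0},{"tx":0,"ty":0,"tz":0,"ax":0,"ay":-70,"az":0},{"tx":0,"ty":0,"tz":0,"ax":0,"ay":-73,"az":0},{"tx":0,"ty":0,"tz":0,"ax":0,"ay":-76,"az":0},{"tx":0,"ty":0,"tz":0,"ax":0,"ay":-79,"az":0},{"tx":0,"ty":0,"tz":0,"ax":0,"ay":-82,"az":0},{"tx":0,"ty":0,"tz":0,"ax":0,"ay":-84,"az":0},{"tx":0,"ty":0,"tz":0,"ax":0,"ay":-84,"az":0}]' -; python3 - <<'E'
from h import *
go(S2W([-56,-1.4,40]),rot(-SM[:,2],-SM[:,1]))
E
```

```text
t: 42.6
tcp_pos: [653.0, 57.2, 178.0]
tool_rot: [179.7, 35.9, 57.4]
wrist_force: [-0.2, -0.0, -3.3]
grip_width: 61.9
tx ty tz [-20.95   0.25  88.44] ax ay az [  0.25 -22.05  -0.1 ] rows>=2.6 t 42.6 pos [653.04  57.19 177.99] j [ 10.9   48.06  62.52 -25.56  95.16  46.93] F [-0.16 -0.   -3.33] g 61.92419128669786
```

```bash
python3 -m creep '[{"tx":0,"ty":0,"tz":0,"ax":0,"ay":-3,"az":0},{"tx":0,"ty":0,"tz":0,"ax":0,"ay":-6,"az":0},{"tx":0,"ty":0,"tz":0,"ax":0,"ay":-9,"az":0},{"tx":0,"ty":0,"tz":2,"ax":0,"ay":-12,"az":0},{"tx":-1,"ty":0,"tz":6,"ax":0.1,"ay":-15,"az":0},{"tx":-3,"ty":0,"tz":12,"ax":0.2,"ay":-18,"az":0},{"tx":-6,"ty":0,"tz":20,"ax":0.2,"ay":-20,"az":0},{"tx":-9,"ty":0,"tz":32,"ax":0.2,"ay":-22,"az":0},{"tx":-12,"ty":0,"tz":46,"ax":0.2,"ay":-22,"az":0},{"tx":-15,"ty":0,"tz":60,"ax":0.2,"ay":-22,"az":0},{"tx":-18,"ty":0,"tz":73,"ax":0.2,"ay":-22,"az":0},{"tx":-20,"ty":0,"tz":82,"ax":0.2,"ay":-22,"az":0},{"tx":-21,"ty":0.2,"tz":87,"ax":0.2,"ay":-22,"az":0},{"tx":-21,"ty":0.2,"tz":88,"ax":0.2,"ay":-22,"az":0},{"tx":-21,"ty":0.2,"tz":88,"ax":0.2,"ay":-22,"az":0}]' -; python3 - <<'E'
from plates import *
look(True,3)
go(S2W([-54,-1.4,0.5]),rot(-SM[:,2],-SM[:,1]))
E
```

```text
t: 44.1
tcp_pos: [616.8, -0.9, 119.3]
tool_rot: [179.8, 57.9, 57.3]
wrist_force: [-1.2, -0.0, -1.8]
grip_width: 62.1
t 44.1 seat [-56.27  -1.44  40.65] F [-1.17 -0.04 -1.83] g 62.09462232410149
top
 -94   7.7   7.9   6.2   7.5   4.6  10.3   7.2   5.4   6.7   8.1
 -89    .     .     .     .     .     .     .     .     .    9.8
 -84   6.9    .     .     .     .     .     .     .     .   11.4
 -79   6.8   5.0   7.9   7.5   6.1    .     .     .    7.4   7.0
 -74   4.8   7.6   9.5  10.0   6.8   3.6   2.5   2.3   6.7   9.4
 -69   2.8  10.8  10.1    .   10.0   5.4    .    1.4   4.0   8.9
 -64   4.7  10.3   9.9  10.1  10.5   3.1   0.8   1.2   5.4   3.2
 -59   1.8  10.1   9.3  10.7  10.6   1.9   1.0   1.8   4.7  13.4
 -54   2.9    .   10.4  11.1   9.5   4.3   1.9   0.6   6.6   4.1
 -49   7.3    .     .     .    9.5   2.3   5.5   5.1   6.5   0.7
 -44    .     .     .     .     .     .     .     .     .     . 
 -39   7.1    .    4.9   5.9    .     .     .     .    7.5    . 
 -34   2.1   6.4   8.8   7.7   6.7   2.5   1.3   1.9   8.1    . 
 -29   1.7   7.9  10.9  10.4   5.1   3.1   1.7   2.1    .
[... 1193 characters left out ...]
     .     .     .     .     .     .     .     .   12.3
 -29    .     .     .     .     .     .     .     .   10.4  13.1
 -24    .     .     .     .     .     .     .     .     .   11.5
 -19    .     .     .     .     .     .     .     .    9.7  13.5
 -14    .     .   13.4    .     .     .     .     .    9.6  13.4
  -9    .     .     .     .     .     .     .     .     .   13.6
  -4  14.7    .   14.0  12.8  14.0    .     .     .     .     . 
   1    .     .   14.7  14.9    .     .     .     .     .     . 
tx ty tz [ 2.14  0.   40.19] ax ay az [ 0.05 -0.07 -0.11] rows>=0.8 t 44.4 pos [616.8   -0.81 119.21] j [ 10.85  56.94  64.75 -39.18 102.44  50.78] F [ 0.35 -0.08 -2.33] g 62.19867761033795
```

Both plates flat in their pockets at slope angle. I set the lid down, then slide it to the lip.

```bash
python3 -m creep '[{"tx":1,"ty":0,"tz":8,"ax":0,"ay":0,"az":0},{"tx":2,"ty":0,"tz":18,"ax":0,"ay":0,"az":0},{"tx":2,"ty":0,"tz":28,"ax":0,"ay":0,"az":0},{"tx":2,"ty":0,"tz":35,"ax":0,"ay":0,"az":0},{"tx":2,"ty":0,"tz":38.5,"ax":0,"ay":0,"az":0},{"tx":2,"ty":0,"tz":40,"ax":0,"ay":0,"az":0},{"tx":2,"ty":0,"tz":40,"ax":0,"ay":0,"az":0},{"tx":4,"ty":0,"tz":40.5,"ax":0,"ay":0,"az":0},{"tx":6,"ty":0,"tz":41,"ax":0,"ay":0,"az":0},{"tx":7,"ty":0,"tz":41,"ax":0,"ay":0,"az":0},{"tx":7,"ty":0,"tz":41,"ax":0,"ay":0,"az":0}]' -; python3 -c "
from h import *
s=sensors.read_state();print(SM.T@(s['tcp_pos']-SO),SM.T@s['wrist_force'])"
```

```text
t: 45.5
tcp_pos: [600.2, -26.8, 91.3]
tool_rot: [179.8, 57.9, 57.3]
wrist_force: [-0.4, -0.6, -1.2]
grip_width: 61.7
[-48.86  -1.32  -0.3 ] [ 0.64  0.03 -1.3 ]
```

```bash
python3 -m creep '[{"tx":0.5,"ty":0,"tz":0.5,"ax":0,"ay":0,"az":0},{"tx":0.9,"ty":0,"tz":1,"ax":0,"ay":0,"az":0},{"tx":1.2,"ty":0,"tz":1.4,"ax":0,"ay":0,"az":0},{"tx":1.2,"ty":0,"tz":1.7,"ax":0,"ay":0,"az":0},{"tx":1.2,"ty":0,"tz":1.7,"ax":0,"ay":0,"az":0}]' -; python3 -c "
from h import *
s=sensors.read_state();print(SM.T@(s['tcp_pos']-SO),SM.T@s['wrist_force'])"
```

```text
t: 46.0
tcp_pos: [600.0, -27.1, 90.1]
tool_rot: [179.7, 57.9, 57.3]
wrist_force: [0.7, 5.5, 5.2]
grip_width: 62.1
[-48.01  -1.33  -1.18] [-1.76  2.4   7.04]
```

Contact with the seat (7 N) at the same position as before, touching the lip. I release and retreat.

```bash
python3 -m creep '[{"tx":0,"ty":0,"tz":0,"ax":0,"ay":0,"az":0},{"tx":0,"ty":0,"tz":0,"ax":0,"ay":0,"az":0},{"tx":0,"ty":0,"tz":0,"ax":0,"ay":0,"az":0},{"tx":0,"ty":0,"tz":0,"ax":0,"ay":0,"az":0},{"tx":0,"ty":0,"tz":-10,"ax":0,"ay":0,"az":0},{"tx":0,"ty":0,"tz":-30,"ax":0,"ay":0,"az":0},{"tx":0,"ty":0,"tz":-65,"ax":0,"ay":0,"az":0},{"tx":0,"ty":0,"tz":-105,"ax":0,"ay":0,"az":0},{"tx":0,"ty":0,"tz":-140,"ax":0,"ay":0,"az":0},{"tx":0,"ty":0,"tz":-160,"ax":0,"ay":0,"az":0},{"tx":0,"ty":0,"tz":-160,"ax":0,"ay":0,"az":0},{"tx":0,"ty":0,"tz":-160,"ax":0,"ay":0,"az":0}]' 1; python3 - <<'E'
from plates import *
look(False,4,('top',))
a=snap('scene','end_scene.png');b=load('top');cv2.imwrite('pics/end_top.png',b['color'])
for n,im in(('top',b),('scene',a)):
    l=((cloud(im)-SO)@SM).reshape(-1,3);e=l[(l[:,0]<-83)&(l[:,0]>-105)&(l[:,2]>-2)&(l[:,2]<11)&(abs(l[:,1])<28)];print(n,'lid end',np.median(e[:,0]))
P=cloud(a);g=a['color'].mean(-1);k=(abs(P[...,0]-600)<60)&(abs(P[...,1]-254)<60)&(P[...,2]>8)&(P[...,2]<40)&(g>70);q=P[k];t=q[q[:,2]>19]
A=np.c_[t[:,:2]-[600,254],np.ones(len(t))];print('tray top plane',np.linalg.lstsq(A,t[:,2],rcond=None)[0],cv2.minAreaRect(t[:,:2].astype(np.float32)))
# port holes: dark pixels on the two plate faces vs. start; bystanders unchanged vs first picture
b0=cv2.imread('pics/top1.png')
for n,(u,v,w) in dict(coupling=(246,145,14),socket=(406,200,12),wrench=(341,213,38)).items():
    d=np.abs(b['color'].astype(int)-b0)[v-w:v+w,u-w:u+w].mean(-1);print(n,'diff mean %.1f'%d.mean(),'max',d.max())
for x0 in(-63,-21):
    p=proj(b,[S2W([x0,-12,10])])[0];u,v=p.round().astype(int);print(x0,u,v);print(b['color'].mean(-1)[v-4:v+5,u-6:u+7].astype(int))
E
```

```text
t: 47.2
tcp_pos: [672.4, 87.4, 174.5]
tool_rot: [179.7, 57.9, 57.3]
wrist_force: [0.1, -0.7, -0.7]
grip_width: 85.6
t 47.2 seat [-47.86  -0.88 158.43] F [ 0.12 -0.66 -0.69] g 85.63969074993096
top
 -94   7.2   1.8   9.3   6.5   5.1   2.6   4.7   6.9   4.9   7.1
 -89    .     .     .     .     .     .     .     .     .    7.0
 -84    .     .     .     .     .     .     .     .     .   11.9
 -79   5.4  10.2   7.1   6.4   5.8    .     .     .     .    7.1
 -74   7.0   4.8   8.8  10.2   7.9   5.1   0.8   0.9   3.9  12.3
 -69   2.4  10.3  10.6  10.2   9.9   4.2   1.9   1.4   3.7   7.5
 -64   2.0  10.1  10.3  10.7   9.8   2.4   1.9   0.6   6.5  11.4
 -59   3.5  10.5   9.9  10.2  10.5   2.0   1.2   1.4    .    8.6
 -54   5.6  10.0  10.4  10.9  11.1   1.5   1.6   0.9   4.2   3.8
 -49   6.9    .     .     .    7.7   4.2   5.4   4.6   4.6   8.1
 -44   8.2    .     .     .     .     .     .     .    8.3  10.0
 -39    .     .     .    7.3    .     .    2.7   2.9    .    6.3
 -34   1.7   5.9   7.4   9.1   6.1   1.6   1.8   1.3   1.9  11.0
 -29   5.3   9.9  10.2  10.4   6.9   6.4   1.9   1.5   4.2
[... 1034 characters left out ...]
1 124 131 135 140 152 179]
 [129 136 123  74  85  85  76 122 139 140 142 162 180]
 [128 145 146 113 109  99 111 129 137 128 137 175 176]
 [122 155 159 118 110 110 114 123 128 150 180 173 162]]
-21 254 182
[[153 141 101  94 142 186 174 151 139 108  90  88 100]
 [144 112  92 133 182 173 133 112 114 117 124 125 131]
 [136  95 120 168 179 145  59  83  83  92 130 116 127]
 [113  93 140 183 170 120 100 106  84 120 144 134 132]
 [108 121 169 174 135 101  81 104 126 140 140 130 119]
 [105 148 170 148  87  92  95  98 124 150 142 134 117]
 [138 182 170 115  64  91  76 107 143 143 137 119 113]
 [158 177 152 125 114 111 109 132 136 141 130  81  77]
 [170 156 149 130 113 126 128 123 129 136 123  74  85]]
```

```bash
python3 -c "
from workcell import manip
print(manip.finish_job())"
```

```text
the job is handed in; nothing more can be done
None
```

The job is done and handed in at about 47 s. Both plates lie flat in the lid on the stand, ported face up, and the emptied tray lies flat on the mat, mouth down.

**Steps:** I put the lid on the tray, pinched the pair and turned it over. I set it back on its lid against the lip, then lifted the tray off and laid it on the mat.

**What went wrong:** once the tray was off, neither plate lay flat. The upper one leaned over the lid's rib and the lower one had an edge on the border. After laying down the tray, I lifted the lid by its sides and tipped it about 48° the other way, so both plates slid into their own compartments. I then set the lid back on the seat against the lip. This lift and re-seating of the lid is extra to the task as written.

**Last checks:**
- **Plates:** both faces read level at about 10.3 mm across each plate. The expected height is 12 mm, with a camera bias of about -1.7 mm. Dark port spots show on both faces.
- **Lid:** its upper end is at seat x ≈ -96 mm, so it is against the lip.
- **Tray:** level on the mat, with the gripper well clear.
- **Bystanders:** the coupling, socket and wrench show only an even brightness change from the first picture, so they have not moved.

**Limits and disagreements:** the two cameras differed by 1–3 mm in depth throughout. The last checks were numeric only, because the 12 pictures were used up.

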